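# Make up two honey gift cartons

## Robot

A 7-joint arm with a two-finger parallel gripper is mounted at the origin on the work surface. World frame = base frame: x ahead of the robot, y to its left, z up, the work surface at z = 0. Lengths are in mm, angles in degrees, forces in N, time in s.
With the tool pointing down it reaches from about 425 to 925 mm from the base axis. Payload 6.8 kg.
Tool frame: the origin (TCP) lies at the very end of the fingers, on their centre line; the grasp point (between the pads) lies 19 mm behind it; z points along the fingers, y is the line along which they close (so a half turn about z gives the same grasp; the last joint's range is limited). The gripper opens to 88 mm and grips with 3 to 60 N. Pads are 20 mm wide; open, the fingers measure 115 mm over their backs; the gripper's body (75 mm by 178 mm) begins 61 mm behind the grasp point.
Start: joints at [67.317, 27.33, 1.283, 89.118, -0.659, 63.558, -4.761], TCP at [191.603, -647.252, 222.664] pointing down, gripper open.
Joint ranges: [-169.35, 169.35], [-19.33, 120.38], [-80.79, 83.38], [13.8, 139.57], [-78.32, 258.32], [9.67, 109.79], [-169.56, 169.56]. Speed limits (degrees/s): [136.94, 136.94, 180, 180, 180, 180, 180].

## Interface

Orientations are given as a 3x3 rotation matrix whose columns are the frame's x, y, z axes.
In Python, from plant import env, vision, workorder gives the robot as it stands.
- The arm moves only by the tool jog_arm, never from a script. Its arguments are lists of equal length, an entry for each row: "fingers": the gripper's target within -1 to 1 (shut at 1, half-way at 0, fully open at -1); "dp": the shift along the tool's x, y, z in cm, a list of three; "roll": the turn about the tool's z in rad. A call has 1 to 5 rows; each row is the pose to reach, as a shift and turn from the pose commanded when the call began, along the tool's axes at that moment; what a row does not reach only later rows make up. A row lasts 1/10 s, in which the tool goes at most 50 mm and 8.59 degrees, less where a joint would pass 70% of its speed; a pose out of reach is approached as far as the arm can. A call with a gripper value outside its range is refused whole. The fingers move at their own pace and stop on an object; the grip force is fixed at half the most. Time passes only in rows, so rows that repeat a pose let the fingers close. It gives the time, the measured TCP pose, the force, the opening and the grip force at its end, in the units of the state.
- env.observe(): the state, without advancing time (a new reading comes with each control period).
- vision.snapshot(name): name is "scene" or "side" or "wrist"; returns the picture (480x640x3 uint8, red, green, blue); there is no depth.
- vision.camera_info(name): a dict with "fov_y" (degrees; the focal length in pixels is half the picture's height over the tangent of half this angle, whatever the lens; pixels are square), "cx", "cy" (the principal point, pixels), "world_from_camera" (4x4, takes a point from camera to world coordinates). Camera axes: x right, y up, looking along -z (the intrinsics and any distortion apply to the point x, -y, -z); pixel columns grow to the right and rows downward; lengths in mm; the calibration is good to about 2 mm. A picture is of the moment at which its call begins: read the wrist's pose just before it. camera_info takes no time and is no camera call; for the wrist camera it gives the pose at the moment of the call.
- workorder.sign_off(): hands the job in; it is judged then, once.
The state is a dict: "time_s": time; "joints": joint angles; "joint_vel": joint speeds; "joint_efforts": joint torques, N m; "eef_pos": TCP position; "ee_rot": TCP orientation; "contact_force": force on the tool from outside, world axes, zero at the start; "moment": the same for the moment, N m; "opening": finger opening in mm; "grasp_force": force on a finger pad.
Only numpy, scipy, OpenCV 4.12 (cv2) and the standard library are available. Lean on these libraries where they do the work, as an engineer would, in place of code of your own. Each camera call takes 0.05 s, during which the arm holds its last target. There are 200 camera calls.

## Task

Make up the two gift cartons. Into the carton with the cake goes the tall honey jar in its empty cell, and on the other side of the cake the two wood packers that together fill the gap snugly, standing upright side by side on the floor of the gap and slid in without forcing. Into the two-cell carton go the short honey jar and the tea tin, one in each cell, either way round; stand everything upright on the carton floors, never knock a jar or the tin over, and leave the spare packer, the tape roll and the cup stack where they are.

Things in the scene. Friction and masses are not known exactly. Their poses are not given: they have to be found in the camera images.
- cake_carton: Fixed low open kraft carton holding a fixed flat wrapped cake, red band. Outside 98 (own x) by 198 mm (own y); walls 4 thick, 24 high, floor 3 thick; inside x -45 to 45. Along y: empty jar cell -95 to -5 (centre -50), cake -5 to 45 (24 high), empty 50 mm gap 45 to 95 (centre 70) up to the end wall. Origin: centre of underside. Long way roughly left-right, turned up to 0.3 rad; on either side.
- pair_carton: Fixed low open kraft carton with one divider and two equal empty cells. Outside 98 (own x) by 192 mm (own y); walls and divider 4 mm thick, 24 high, floor 3 thick. Cells 90 by 90 mm inside, centred at own y -47 and +47 mm, x 0. Origin: centre of underside, z up. Long way roughly left-right, turned up to 0.3 rad; on either side.
- packer_thin: The thinnest of three plain planed-wood packer blocks, standing on edge: 18 mm thick (its own y), 64 mm long (its own x), 55 mm tall; its lower long edges are rounded by 3 mm. Origin: centre of the underside, z up. Loose, light. Being taller than the carton walls, it can be held by its two ends (64 mm apart) near the top.
- packer_mid: The middle one of three plain planed-wood packer blocks, standing on edge: 28 mm thick (its own y), 56 mm long (its own x), 55 mm tall; its lower long edges are rounded by 3 mm. Origin: centre of the underside, z up. Loose, light. Being taller than the carton walls, it can be held by its two ends (56 mm apart) near the top.
- packer_thick: The thickest of three plain planed-wood packer blocks, standing on edge: 38 mm thick (its own y), 48 mm long (its own x), 55 mm tall; its lower long edges are rounded by 3 mm. Origin: centre of the underside, z up. Loose, light. Being taller than the carton walls, it can be held by its two ends (48 mm apart) near the top.
- jar_tall: The taller of two amber honey jars with white lids and paper labels: 62 mm diameter, 88 mm tall with its lid, 300 g or so; straight glass up to 68 mm, lid (58 mm diameter) from 73 mm up. Origin: centre of the underside, z up. Loose, standing.
- jar_short: The shorter amber honey jar with white lid and paper label: 58 mm diameter, 62 mm tall with its lid, 200 g or so; straight glass up to 42 mm, lid (54 mm diameter) from 47 mm up. Origin: centre of the underside, z up. Loose, standing.
- tin: Round plain metal tea tin: 62 mm diameter, 50 mm tall, its lid (64 mm diameter) being the top 14 mm. Origin: centre of the underside, z up. Loose, standing.
- tape: Bystander: fat yellow roll of parcel tape lying flat, 90 mm diameter, 48 mm tall. Origin: centre of the underside. Loose, at one outer side of the work.
- cups: Bystander: upright stack of clear nested cups with white rims, 77 mm diameter, 120 mm tall. Origin: centre of the underside. Loose, at one outer side of the work.
There are look-alikes about, which are no part of the job. Leave any purple look-alike of the cake_carton alone.

How it is judged (in metres and radians):
At the end, for the whole second after the job is handed in: The 18 and 28 mm packers stand in the 50 mm gap and the tall jar in the cell of the cake carton; short jar and tin one in each cell of the other; each on the carton floor (within 4 mm), tilt under 0.1 rad, released, at rest; thick packer, tape and cups within 30 mm of their start (x of packer_thin in the frame of cake_carton between -0.017 and 0.017 m and y of packer_thin in the frame of cake_carton between 0.052 and 0.088 m and z of packer_thin in the frame of cake_carton between 0 and 0.007 m and angle between each of packer_thin, packer_mid, jar_tall's own z axis and vertical below 0.1 rad and x of packer_mid in the frame of cake_carton between -0.019 and 0.019 m and y of packer_mid in the frame of cake_carton between 0.057 and 0.083 m and z of packer_mid in the frame of cake_carton between 0 and 0.007 m and x of jar_tall in the frame of cake_carton between -0.018 and 0.018 m and y of jar_tall in the frame of cake_carton between -0.068 and -0.032 m and z of jar_tall in the frame of cake_carton between 0 and 0.007 m and (((x of jar_short in the frame of pair_carton between -0.019 and 0.019 m and y of jar_short in the frame of pair_carton between 0.028 and 0.066 m and z of jar_short in the frame of pair_carton between 0 and 0.007 m and angle between jar_short's own z axis and vertical below 0.1 rad) and (x of tin in the frame of pair_carton between -0.018 and 0.018 m and y of tin in the frame of pair_carton between -0.065 and -0.029 m and z of tin in the frame of pair_carton between 0 and 0.007 m and angle between tin's own z axis and vertical below 0.1 rad)) or ((x of jar_short in the frame of pair_carton between -0.019 and 0.019 m and y of jar_short in the frame of pair_carton between -0.066 and -0.028 m and z of jar_short in the frame of pair_carton between 0 and 0.007 m and angle between jar_short's own z axis and vertical below 0.1 rad) and (x of tin in the frame of pair_carton between -0.018 and 0.018 m and y of tin in the frame of pair_carton between 0.029 and 0.065 m and z of tin in the frame of pair_carton between 0 and 0.007 m and angle between tin's own z axis and vertical below 0.1 rad))) and linear speed of each of packer_thin, packer_mid, jar_tall, jar_short, tin below 0.02 m/s and angular speed of each of packer_thin, packer_mid, jar_tall, jar_short, tin below 0.2 rad/s and contact force between each of packer_thin, packer_mid, jar_tall, jar_short, tin and the fingers below 0.1 N and distance of each of packer_thick, tape, cups from where it was at the start of the episode below 0.03 m); the robot touches nothing.
It fails at once if a jar or the tin is knocked over (tilted more than 0.8 rad) (angle between any of jar_tall, jar_short, tin's own z axis and vertical above 0.8 rad).
It fails at once if a packer is forced into the carton (pressed on it with more than 50 N) (contact force between any of packer_thin, packer_mid, packer_thick and cake_carton above 50 N).
It fails at once if the spare packer, the tape roll or the cup stack is pushed or carried more than 30 mm away, or the cup stack is knocked over (distance of any of packer_thick, tape, cups from where it was at the start of the episode above 0.03 m or angle between cups's own z axis and vertical above 0.5 rad).
It also fails if it takes over 109 s, if anything falls off the work surface, if the arm or the gripper's body presses on something with over 40 N, if the wrist force passes 120 N, or if a joint passes its speed limit or range.

## Working session

There is one attempt and no reset: what is moved stays moved. The work goes in short steps, Python scripts to look and compute and a tool call to move; the robot and the scene stay as the last step left them, time stands still between calls to the robot, and variables do not carry over. Pictures are saved under pics/ and viewed, at most 14 in all, crops included, and the job is handed in when it is done.

Besides the shell and the picture viewer there is one more tool, called after ">>>" as name([rows], argument=value, ...), one row to a line, values as JSON. jog_arm: Moves the arm, as the interface text tells. Its arguments: {"type":"object","properties":{"fingers":{"type":"array"},"dp":{"type":"array"},"roll":{"type":"array"}},"required":["fingers","dp","roll"]}

```bash
mkdir -p pics; ls; python3 - <<'E'
from plant import env, vision, workorder
import cv2,numpy as np
s=env.observe();print({k:np.round(v,3).tolist() for k,v in s.items()})
for n in("scene","side"):
    p=vision.snapshot(n);cv2.imwrite(f"pics/{n}0.png",p[:,:,::-1])
    print(n,vision.camera_info(n))
print(vision.camera_info("wrist"))
E
```

```text
pics
{'time_s': 0.0, 'joints': [67.314, 27.373, 1.282, 89.179, -0.66, 63.558, -4.761], 'joint_vel': [0.041, -0.062, -0.097, 0.042, -0.001, -0.073, 0.012], 'joint_efforts': [-0.0, -58.284, 1.535, -27.26, -0.054, 0.017, 0.0], 'eef_pos': [191.413, -646.657, 221.716], 'ee_rot': [[0.959, 0.284, -0.001], [0.284, -0.959, 0.002], [-0.0, -0.002, -1.0]], 'contact_force': [-0.162, -0.266, -0.199], 'moment': [0.045, -0.008, 0.018], 'grasp_force': 0.0, 'opening': 88.184}
scene {'fov_y': 51.420043111403224, 'cx': 316.99900192843904, 'cy': 234.628020982651, 'world_from_camera': array([[ 8.89779736e-01, -3.86671168e-01,  2.42440569e-01,
         7.50204178e+02],
       [ 4.56376005e-01,  7.49640986e-01, -4.79332174e-01,
        -5.62936245e+02],
       [ 3.60054437e-03,  5.37144114e-01,  8.43482802e-01,
         1.07024007e+03],
       [ 0.00000000e+00,  0.00000000e+00,  0.00000000e+00,
         1.00000000e+00]])}
side {'fov_y': 50.360946661691045, 'cx': 319.0103637721795, 'cy': 237.88898333782979, 'world_from_camera': array([[-7.84084380e-01,  3.07129478e-01, -5.39335859e-01,
        -1.73352261e+02],
       [-6.20522334e-01, -3.70005429e-01,  6.91410165e-01,
         7.73841249e+02],
       [ 1.27952475e-02,  8.76793856e-01,  4.80696178e-01,
         5.90239193e+02],
       [ 0.00000000e+00,  0.00000000e+00,  0.00000000e+00,
         1.00000000e+00]])}
{'fov_y': 60.33127725542456, 'cx': 312.65005022753724, 'cy': 237.1319463416199, 'world_from_camera': array([[ 2.83495911e-01,  9.15014610e-01,  2.87016257e-01,
         2.69663450e+02],
       [-9.58969416e-01,  2.71367096e-01,  8.20826323e-02,
        -6.23168469e+02],
       [-2.77996050e-03, -2.98509903e-01,  9.54402488e-01,
         3.84728415e+02],
       [ 0.00000000e+00,  0.00000000e+00,  0.00000000e+00,
         1.00000000e+00]])}
```

View pics/scene0.png

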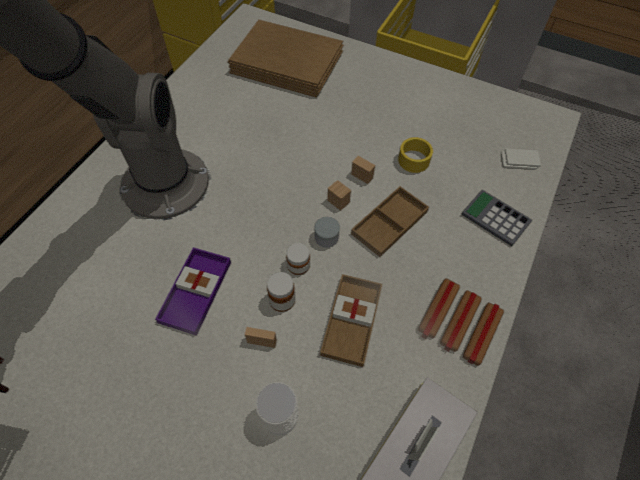

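View pics/side0.png

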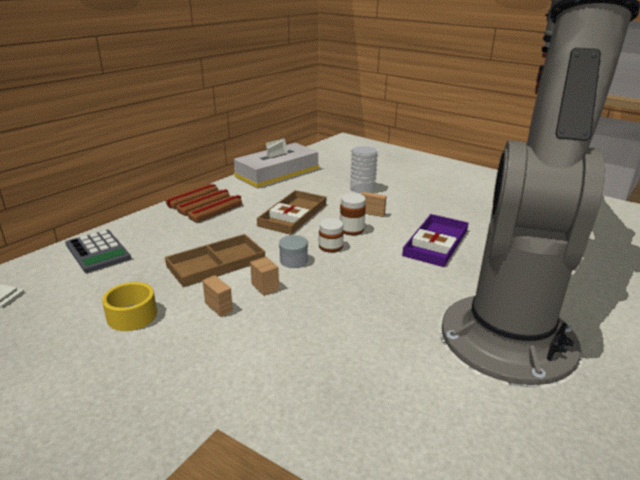

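The scene view shows the cake carton (kraft, white cake with a red band) at (351,320) and the pair carton at (390,220). The tall jar is at (281,290), the short jar at (298,258) and the tin at (327,231). There are packers at (261,338), (339,195) and (363,170), with the tape at (415,155) and the cups at (277,405). The carton at (195,290) is the purple look-alike, so I'll leave it alone.

```bash
cat > h.py <<'E'
import numpy as np,cv2
def ray(info,uv):
    f=240/np.tan(np.radians(info["fov_y"]/2));T=info["world_from_camera"]
    uv=np.atleast_2d(uv).astype(float)
    d=np.c_[(uv[:,0]-info["cx"])/f,-(uv[:,1]-info["cy"])/f,-np.ones(len(uv))]
    return T[:3,3],d@T[:3,:3].T
def plane(info,uv,z):
    o,d=ray(info,uv);t=(z-o[2])/d[:,2];return o+t[:,None]*d
def tri(*obs):  # (info,uv) pairs -> point, residual
    A=np.zeros((3,3));b=np.zeros(3);L=[]
    for i,uv in obs:
        o,d=ray(i,uv);d=d[0]/np.linalg.norm(d[0]);P=np.eye(3)-np.outer(d,d);A+=P;b+=P@o;L.append((o,P))
    x=np.linalg.solve(A,b);return x,[float(np.linalg.norm(P@(x-o))) for o,P in L]
def proj(info,X):
    T=np.linalg.inv(info["world_from_camera"]);f=240/np.tan(np.radians(info["fov_y"]/2))
    p=np.atleast_2d(X)@T[:3,:3].T+T[:3,3];return np.c_[info["cx"]+f*p[:,0]/-p[:,2],info["cy"]-f*p[:,1]/-p[:,2]]
E
python3 - <<'E'
from plant import vision
from h import *
i=vision.camera_info("scene")
for n,uv,z in [("tall",(281,281),88),("short",(298,250),62),("tin",(327,224),50),("pA",(261,332),55),("pB",(339,188),55),("pC",(363,163),55),("tape",(416,148),48),("cups",(277,395),120),("cake",(351,320),15),("pair",(390,220),10),("purple",(195,290),10)]:
    print(n,plane(i,uv,z)[0].round())
for n,uvs in [("cake corners",[(343,276),(382,282),(367,363),(321,356)]),("pair",[(403,188),(428,206),(385,253),(352,232)])]: print(n,plane(i,uvs,24).round().tolist())
s=vision.snapshot("scene")
a=cv2.resize(s[150:220,315:395],None,fx=5,fy=5,interpolation=cv2.INTER_CUBIC);b=cv2.resize(s[305:375,230:310],None,fx=5,fy=5,interpolation=cv2.INTER_CUBIC)
cv2.imwrite("pics/packers.png",np.hstack([a,b])[:,:,::-1])
E
```

```text
tall [ 453. -149.   88.]
short [440. -49.  62.]
tin [465.  56.  50.]
pA [ 465. -262.   55.]
pB [444. 166.  55.]
pC [464. 271.  55.]
tape [569. 392.  48.]
cups [ 573. -375.  120.]
cake [ 620. -132.   15.]
pair [592. 165.  10.]
purple [ 261. -229.   10.]
cake corners [[557.0, -43.0, 24.0], [645.0, -16.0, 24.0], [693.0, -209.0, 24.0], [599.0, -240.0, 24.0]]
pair [[585.0, 266.0, 24.0], [664.0, 241.0, 24.0], [621.0, 60.0, 24.0], [524.0, 79.0, 24.0]]
```

View pics/packers.png

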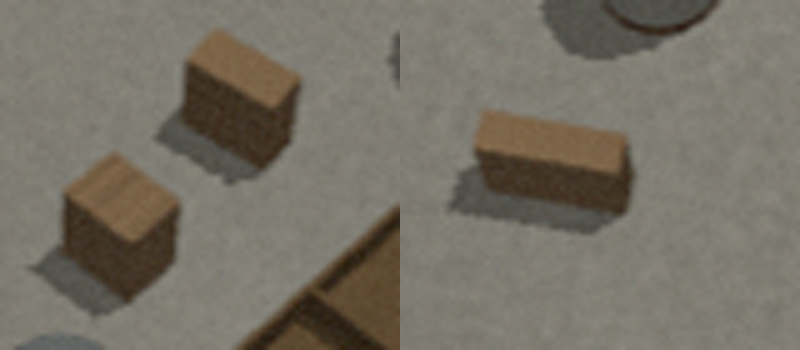

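The packer at (261,332) is long and thin, so it is the 18 mm one. The one at (363,163) is the mid packer. The one at (339,188) has a nearly square top, so it is the thick spare and stays put. Next I'll bring the wrist camera over the work, turning to yaw 90.

>>> jog_arm([
  [3.3,-3.1,-0.6],
  [6.6,-6.2,-1.1],
  [10,-9.4,-1.6],
  [13.3,-12.5,-2.1],
  [16.6,-15.7,-2.7],
], fingers=[-1,-1,-1,-1,-1], roll=[-0.14,-0.28,-0.42,-0.56,-0.7])

```text
time_s: 0.65
eef_pos: [306.7, -447.8, 249.6]
ee_rot: [[0.546, 0.838, -0.0], [0.838, -0.546, 0.0], [-0.0, -0.0, -1.0]]
contact_force: [0.6, -0.0, 0.4]
opening: 87.5
grasp_force: 0.0
```

>>> jog_arm([
  [4.2,-0.2,-0.5],
  [8.5,-0.4,-1],
  [12.7,-0.7,-1.5],
  [17,-0.9,-2],
  [21.2,-1.1,-2.5],
], fingers=[-1,-1,-1,-1,-1], roll=[-0.12,-0.24,-0.36,-0.48,-0.578])

```text
time_s: 1.15
eef_pos: [414.2, -264.9, 274.9]
ee_rot: [[0.0, 1.0, -0.0], [1.0, -0.0, -0.0], [-0.0, -0.0, -1.0]]
contact_force: [0.4, 0.2, -0.9]
opening: 87.8
grasp_force: 0.0
```

>>> jog_arm([
  [4.6,2.6,-0.6],
  [9.2,5.3,-1.2],
  [13.8,8,-1.8],
  [18.4,10.6,-2.5],
  [18.4,10.6,-2.5],
], fingers=[-1,-1,-1,-1,-1], roll=[0,0,0,0,0])

```text
time_s: 1.65
eef_pos: [522.7, -77.0, 300.5]
ee_rot: [[-0.003, 1.0, 0.002], [1.0, 0.003, 0.002], [0.002, 0.002, -1.0]]
contact_force: [0.1, -1.0, -0.5]
opening: 87.8
grasp_force: 0.0
```

```bash
cat > cap.py <<'E'
import sys,pickle
from plant import env,vision
from h import *
n=sys.argv[1]
i=vision.camera_info("wrist");p=vision.snapshot("wrist");s=env.observe()
pickle.dump((i,p,s),open(f"{n}.pkl","wb"));cv2.imwrite(f"pics/{n}.png",p[:,:,::-1])
print(s["eef_pos"].round(1),s["joints"].round(0),i["world_from_camera"][:3].round(3).tolist())
E
python3 cap.py w1
```

```text
[522.8 -77.4 300.4] [ 30.  12. -33. 102.   7.  68.  -5.] [[1.0, -0.002, -0.002, 521.392], [0.002, 0.955, 0.295, 5.36], [0.002, -0.295, 0.955, 463.662]]
```

>>> jog_arm([
  [5,0,0],
  [10,0,0],
  [15,0,0],
  [20,0,0],
  [23,0,0],
], fingers=[-1,-1,-1,-1,-1,-1], roll=[0,0,0,0,0])

```text
invalid input
```

>>> jog_arm([
  [5,0,0],
  [10,0,0],
  [15,0,0],
  [20,0,0],
  [23,0,0],
], fingers=[-1,-1,-1,-1,-1], roll=[0,0,0,0,0])

```text
time_s: 2.2
eef_pos: [521.0, 149.1, 299.5]
ee_rot: [[0.003, 1.0, -0.0], [1.0, -0.003, 0.0], [0.0, -0.0, -1.0]]
contact_force: [0.3, -0.1, 0.2]
opening: 88.1
grasp_force: 0.0
```

```bash
python3 cap.py w2; python3 -c "
import cv2,numpy as np
a=cv2.imread('pics/w1.png');b=cv2.imread('pics/w2.png')
cv2.imwrite('pics/w12.png',cv2.resize(np.vstack([b,a]),(400,600),interpolation=cv2.INTER_AREA)) if 0 else None"
```

```text
[520.4 153.6 299.7] [ 10.  15. -40. 100.  10.  69. -32.] [[1.0, 0.003, 0.002, 520.551], [-0.004, 0.955, 0.297, 231.789], [-0.001, -0.297, 0.955, 462.437]]
```

View pics/w1.png

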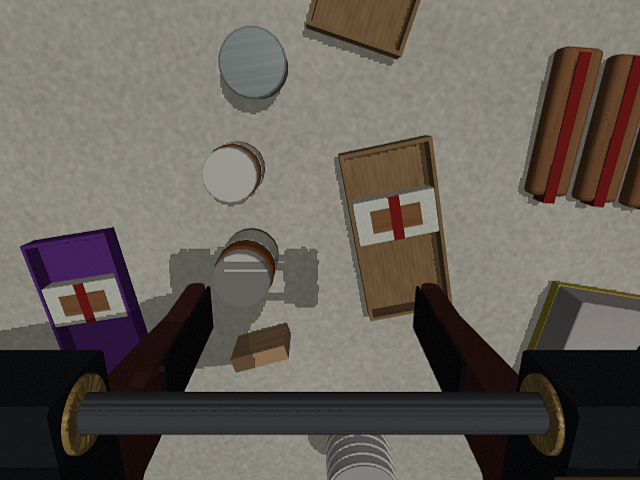

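View pics/w2.png

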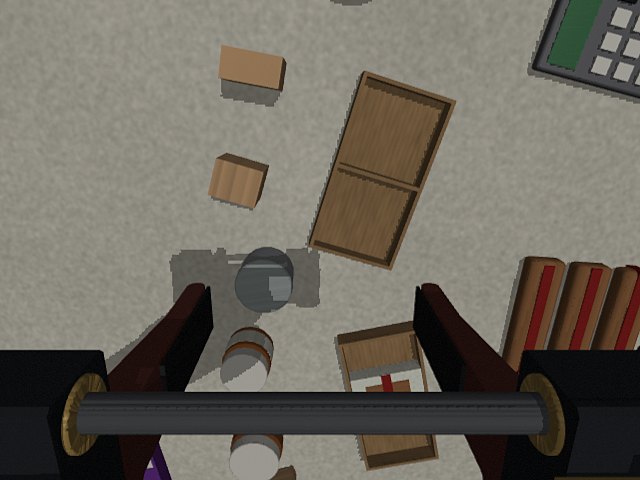

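w1 and w2 show everything sharply. In w1 the tin is at (253,62), the short jar at (231,174), the tall jar at (245,278), the thin packer at (262,347) and the cake carton at (395,225). In w2 the pair carton is at (383,170), the mid packer at (253,66) and the thick packer at (238,181). I'll take two more views straight above the cartons, so that the outlines I see are the rims.

>>> jog_arm([
  [-3.5,4,0],
  [-7,8,0],
  [-7,8,0],
  [-7,8,0],
  [-7,8,0],
], fingers=[-1,-1,-1,-1,-1], roll=[0,0,0,0,0])

```text
time_s: 2.75
eef_pos: [600.6, 76.2, 299.3]
ee_rot: [[0.005, 1.0, -0.001], [1.0, -0.005, -0.0], [-0.0, -0.001, -1.0]]
contact_force: [0.2, 0.3, -0.2]
opening: 87.8
grasp_force: 0.0
```

```bash
python3 cap.py w3
```

```text
[600.4  77.  299.6] [ 14.  21. -36.  92.  13.  71. -25.] [[1.0, 0.005, 0.003, 600.448], [-0.006, 0.955, 0.297, 158.963], [-0.002, -0.297, 0.955, 462.193]]
```

>>> jog_arm([
  [-5,0.4,0],
  [-10,0.8,0],
  [-15,1.2,0],
  [-20,1.6,0],
  [-25,2,0],
], fingers=[-1,-1,-1,-1,-1], roll=[0,0,0,0,0])

```text
time_s: 3.3
eef_pos: [619.6, -173.3, 300.4]
ee_rot: [[0.003, 1.0, 0.001], [1.0, -0.003, -0.0], [-0.0, 0.001, -1.0]]
contact_force: [1.0, 0.2, 0.2]
opening: 88.0
grasp_force: 0.0
```

>>> jog_arm([
  [-4.5,0,0],
  [-4.5,0,0],
  [-4.5,0,0],
  [-4.5,0,0],
], fingers=[-1,-1,-1,-1], roll=[0,0,0,0])

```text
time_s: 3.7
eef_pos: [620.0, -215.0, 300.1]
ee_rot: [[0.002, 1.0, 0.001], [1.0, -0.002, 0.001], [0.001, 0.001, -1.0]]
contact_force: [-0.5, 0.2, -0.5]
opening: 87.8
grasp_force: 0.0
```

```bash
python3 cap.py w4; python3 - <<'E'
import cv2,numpy as np
a=cv2.imread('pics/w3.png')[:360];b=cv2.imread('pics/w4.png')[:360]
cv2.imwrite('pics/w34.png',cv2.resize(np.vstack([a,b]),None,fx=.83,fy=.83))
E
```

```text
[ 620.2 -214.9  300.1] [ 35.  25. -30.  85.  13.  73.   3.] [[1.0, 0.002, 0.001, 619.313], [-0.002, 0.955, 0.296, -132.454], [0.0, -0.296, 0.955, 463.105]]
```

View pics/w34.png

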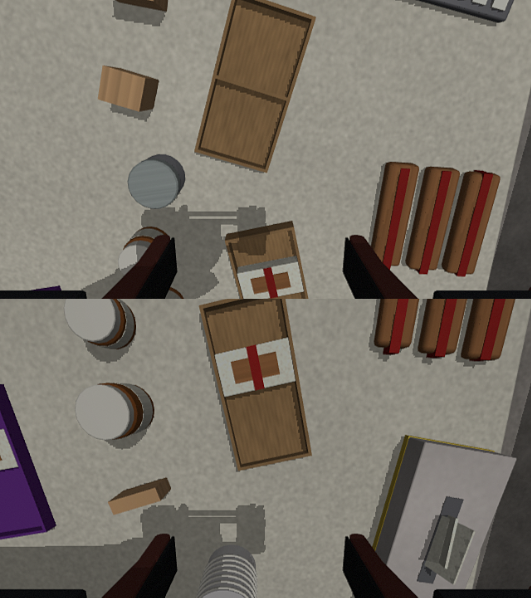

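w3 and w4 give clean rims for both cartons, plus the thin packer's top at about (169,240) and the tall lid at (124,136) in w4. Next I'll segment these and measure.

```bash
cat > seg.py <<'E'
import pickle
from h import *
def load(n): return pickle.load(open(n+".pkl","rb"))
def seed(img,uv,tol=18):
    b=cv2.bilateralFilter(img,7,30,5);m=np.zeros((482,642),np.uint8)
    cv2.floodFill(b,m,tuple(map(int,uv)),0,(tol,)*3,(tol,)*3,4|(255<<8)|cv2.FLOODFILL_MASK_ONLY|cv2.FLOODFILL_FIXED_RANGE)
    m=cv2.morphologyEx(m[1:-1,1:-1],cv2.MORPH_OPEN,np.ones((3,3)))
    c=max(cv2.findContours(m,cv2.RETR_EXTERNAL,cv2.CHAIN_APPROX_NONE)[0],key=cv2.contourArea)
    return c[:,0,:]
def kraft(img,box):
    x0,y0,x1,y1=box;h=cv2.cvtColor(img,cv2.COLOR_RGB2HSV);m=np.zeros((480,640),np.uint8)
    k=((h[...,1]>60)&(h[...,0]<25)).astype(np.uint8)*255;m[y0:y1,x0:x1]=k[y0:y1,x0:x1]
    m=cv2.morphologyEx(m,cv2.MORPH_OPEN,np.ones((3,3)))
    c=max(cv2.findContours(m,cv2.RETR_EXTERNAL,cv2.CHAIN_APPROX_NONE)[0],key=cv2.contourArea)
    return c[:,0,:]
def rect(info,c,z):
    P=plane(info,c,z)[:,:2].astype(np.float32);r=cv2.minAreaRect(P)
    (cx,cy),(w,h),a=r
    if h>w: w,h,a=h,w,a+90
    return np.round([cx,cy,w,h,(a+90)%180-90],1)  # centre, long, short, long-axis angle
E
python3 - <<'E'
from seg import *
from plant import vision
W={n:load(n) for n in("w1","w2","w3","w4")}
si=vision.camera_info("scene");ss=vision.snapshot("scene");W["sc"]=(si,ss,0)
O={"tall":[("w4",(124,136)),("w1",(240,290)),("sc",(281,281))],"short":[("w1",(231,174)),("w2",(246,375)),("sc",(298,250))],
"tin":[("w3",(187,219)),("w1",(253,62)),("sc",(327,224))],"mid":[("w2",(253,66)),("sc",(363,163))],"thin":[("w4",(165,242)),("sc",(261,332))]}
Z=dict(tall=88,short=62,tin=50,mid=55,thin=55)
for n,L in O.items():
    obs=[]
    for v,uv in L:
        i,p,_=W[v];c=seed(p,uv)
        if n in("mid","thin"): print(n,v,rect(i,c,Z[n]),cv2.contourArea(c))
        else:
            e=cv2.fitEllipse(cv2.convexHull(c)); P=plane(i,c,Z[n])[:,:2].astype(np.float32); (ce,r)=cv2.minEnclosingCircle(P); print(n,v,np.round(e[0]),np.round(ce,1),"dia",round(2*r,1),"area-dia",round(2*(cv2.contourArea(cv2.convexHull(P))/np.pi)**.5,1))
        m=cv2.moments(cv2.convexHull(c));obs.append((i,(m["m10"]/m["m00"],m["m01"]/m["m00"])))
    x,r=tri(*obs[:2]);print("   tri01",x.round(1),np.round(r,1)); 
    if len(obs)>2: x,r=tri(obs[0],obs[2]);print("   tri02",x.round(1),np.round(r,1))
for v,b in [("w4",(230,0,400,220)),("w3",(220,0,390,215)),("w2",(300,60,470,280)),("w1",(330,125,460,325))]:
    i,p,_=W[v];c=kraft(p,b);print(v,rect(i,c,24),c.min(0),c.max(0))
E
```

```text
tall w4 [303.  98.] [ 595.7 -183.4] dia 629.9 area-dia 473.2
tall w1 [231. 298.] [ 439.9 -167.4] dia 193.4 area-dia 150.2
tall sc [353. 253.] [499.3 172.1] dia 1334.6 area-dia 1127.5
   tri01 [ 547.5 -120.4  283.8] [76.3 76.3]
   tri02 [ 604.2 -151.9  350.4] [12.1 12.1]
short w1 [302. 206.] [ 539.5 -125. ] dia 669.8 area-dia 497.2
short w2 [265. 170.] [505.4  85.7] dia 698.6 area-dia 535.1
short sc [304. 250.] [454.8 -33.7] dia 131.0 area-dia 98.3
   tri01 [ 611.5  983.1 4727.7] [23. 23.]
   tri02 [496.7 -77.1 136.1] [20.9 20.9]
tin w3 [183. 222.] [465.7  47. ] dia 63.6 area-dia 61.7
tin w1 [252.  61.] [465.8  47.8] dia 61.5 area-dia 60.0
tin sc [222. 149.] [-88.3 178.3] dia 1619.9 area-dia 993.5
   tri01 [465.6  48.3  50.4] [0.1 0.1]
   tri02 [363.8  29.9 219.7] [157.4 157.4]
mid w2 [462.8 268.5  56.   27.8 -10.5] 1898.5
mid sc [ -23.3  443.1 1183.3  248.3  -12.9] 14821.0
   tri01 [400.7 189.7 332.1] [114.4 114.4]
thin w4 [ 461.4 -266.2   63.9   18.2   17. ] 936.0
thin sc [ 462.6 -264.3   62.4   17.3   17.3] 191.0
   tri01 [ 463.  -265.2   57.5] [0.2 0.2]
w4 [ 618.1 -127.4  198.6   98.4  -78. ] [240   0] [375 206]
w3 [589.8 161.7 192.7  98.3  72.9] [234   0] [379 207]
w2 [589.1 161.9 192.5 100.1  72.9] [309  71] [455 269]
w1 [ 623.3 -137.9  225.7  105.1  -77.9] [339 136] [459 324]
```

```bash
python3 - <<'E'
from seg import *
W={n:load(n) for n in("w1","w2","w3","w4")}
for n,L,z in [("tall",[("w4",(124,136)),("w1",(240,290))],88),("short",[("w1",(231,174)),("w4",(114,15)),("w2",(246,378))],62),("mid",[("w2",(253,66)),("w3",(175,3))],55)]:
    obs=[]
    for v,uv in L:
      i,p,_=W[v]
      for t in(6,9,12):
        c=cv2.convexHull(seed(p,uv,t))
        if cv2.contourArea(c)<8000:b=c
      P=plane(i,b[:,0],z)[:,:2].astype(np.float32);ce,r=cv2.minEnclosingCircle(P);m=cv2.moments(b)
      u=(m["m10"]/m["m00"],m["m01"]/m["m00"]);print(n,v,np.round(u),np.round(ce,1),round(2*r,1));obs.append((i,u))
    x,r=tri(*obs[:2]);print("  tri",x.round(1),np.round(r,1))
# carton rim height: same rim corner (right-bottom, both views) 
for a,ba,b,bb in [("w3",(220,0,390,215),"w2",(300,60,470,280)),("w4",(230,0,400,220),"w1",(330,125,460,325))]:
    o=[]
    for v,bx in((a,ba),(b,bb)):
        c=kraft(W[v][1],bx);q=c[np.argmax(c@np.array([.6,1.]))];o.append((W[v][0],q))
    x,r=tri(*o);print("rim corner",a,b,[q[1].tolist() for q in o],x.round(1),np.round(r,1))
E
```

```text
tall w4 [106. 140.] [ 435.1 -158.9] 89.4
tall w1 [239. 283.] [ 448.  -157.4] 63.5
  tri [ 449.4 -153.6  106.4] [5.1 5.1]
short w1 [229. 175.] [440.3 -55.5] 52.7
short w4 [108.  22.] [440.6 -55.7] 52.4
short w2 [250. 380.] [444.6 -61.1] 53.9
  tri [437.9 -57.1  53.8] [1.3 1.3]
mid w2 [250.  67.] [462.9 268.7] 60.6
mid w3 [179.   5.] [476.5 249.6] 51.9
  tri [439.8 281.3 -97.6] [1.8 1.8]
rim corner w3 w2 [[321, 207], [391, 269]] [608.4  57.3  25.2] [0.3 0.3]
rim corner w4 w1 [[375, 188], [459, 323]] [ 675.6 -204.    82.1] [2. 2.]
```

Tin, packers and cartons all check out: the sizes match and the measured heights agree. I'm going over the thin packer now.

>>> jog_arm([
  [-1,-3.2,3.6],
  [-2,-6.4,7.2],
  [-3,-9.6,10.8],
  [-4,-12.8,14.4],
  [-5.1,-15.9,18],
], fingers=[-1,-1,-1,-1,-1], roll=[-0.1,-0.2,-0.297,-0.297,-0.297])

```text
time_s: 4.3
eef_pos: [459.8, -266.8, 119.0]
ee_rot: [[-0.291, 0.957, 0.001], [0.957, 0.291, -0.0], [-0.001, 0.001, -1.0]]
contact_force: [-0.2, -0.5, 0.1]
opening: 87.7
grasp_force: 0.0
```

>>> jog_arm([
  [0,0,0],
  [0,0,0],
], fingers=[-1,-1], roll=[0,0])

```text
time_s: 4.5
eef_pos: [460.5, -267.1, 119.6]
ee_rot: [[-0.289, 0.957, -0.001], [0.957, 0.289, 0.001], [0.001, -0.0, -1.0]]
contact_force: [1.1, 0.5, 1.0]
opening: 88.0
grasp_force: 0.0
```

```bash
python3 cap.py w5; python3 - <<'E'
from seg import *
i,p,s=load("w5")
uv=proj(i,[[461.6,-266,55]])[0];print(uv)
c=seed(p,uv,14);print(rect(i,c,55),cv2.contourArea(c))
# tall jar lid by hough in w4
i,p,s=load("w4");g=cv2.medianBlur(cv2.cvtColor(p,cv2.COLOR_RGB2GRAY),5)[70:210,60:200]
h=cv2.HoughCircles(g,cv2.HOUGH_GRADIENT,1,30,param1=80,param2=15,minRadius=26,maxRadius=40);print(h+[60,70,0]);
for q in h[0]: print(plane(i,q[:2]+[60,70],88))
E
```

```text
[ 462.3 -267.   120.7] [ 49.  24. -32. 112.  17.  48.  25.] [[0.958, -0.276, -0.085, 436.086], [0.288, 0.914, 0.284, -187.908], [-0.0, -0.296, 0.955, 282.593]]
[316.09701721 255.85635698]
[ 461.4 -264.9   64.    14.7   17.8] 1784.0
[[[117.5        140.5         37.09999847]
  [156.5        136.5         29.29999924]]]
[[ 446.22977236 -158.78394869   88.        ]]
[[ 481.2052986 -155.4022031   88.       ]]
```

>>> jog_arm([
  [0.1,0,4.5],
  [0.1,0,7.5],
  [0.1,0,9],
  [0.1,0,9],
], fingers=[-1,-1,-1,-1], roll=[0,0,0,0])

```text
time_s: 4.95
eef_pos: [461.3, -265.9, 29.0]
ee_rot: [[-0.29, 0.957, -0.001], [0.957, 0.29, 0.001], [0.001, -0.0, -1.0]]
contact_force: [0.2, -0.1, -0.0]
opening: 88.1
grasp_force: 0.0
```

>>> jog_arm([
  [0,0,0],
  [0,0,0],
  [0,0,0],
  [0,0,0],
  [0,0,0],
], fingers=[1,1,1,1,1], roll=[0,0,0,0,0])

```text
time_s: 5.45
eef_pos: [461.3, -267.6, 30.9]
ee_rot: [[-0.288, 0.958, 0.002], [0.958, 0.288, -0.001], [-0.002, 0.002, -1.0]]
contact_force: [-1.4, 0.2, 7.0]
opening: 64.1
grasp_force: 30.0
```

Gripped at 64.1 mm, which confirms it's the thin packer. Now I'll lift it and carry it to the end-wall side of the gap.

>>> jog_arm([
  [0,0,-4],
  [0,0,-8],
  [1.5,1.7,-10],
  [4.6,5.2,-10],
  [8,9.1,-10],
], fingers=[1,1,1,1,1], roll=[0,0,0,0.04,0.084])

```text
time_s: 5.95
eef_pos: [524.2, -166.5, 131.0]
ee_rot: [[-0.201, 0.98, 0.002], [0.98, 0.201, -0.002], [-0.002, 0.001, -1.0]]
contact_force: [-0.2, -0.3, -1.4]
opening: 63.9
grasp_force: 30.0
```

```bash
cat > go.py <<'E'
# go.py x y z yaw -> dp cm, roll from present measured pose (mean of the held reading)
import sys
from plant import env
import numpy as np
t=np.array(list(map(float,sys.argv[1:4])));yaw=np.radians(float(sys.argv[4]))
s=env.observe();R=s["ee_rot"];p=s["eef_pos"]
print("dp cm",((t-p)@R/10).round(2),"roll",round(float(np.arctan2(R[1,0],R[0,0])-yaw),3),"at",p.round(1),"yaw",np.degrees(np.arctan2(R[1,0],R[0,0])).round(1),"op",round(float(s["opening"]),1))
E
python3 go.py 600.4 -44.3 100 102
```

```text
dp cm [10.45  9.92  3.09] roll -0.007 at [ 524.2 -166.5  131. ] yaw 101.6 op 63.9
```

>>> jog_arm([
  [3.5,3.3,0],
  [7,6.6,0],
  [10.4,9.9,1.5],
  [10.4,9.9,3],
  [10.4,9.9,3],
], fingers=[1,1,1,1,1], roll=[0,0,0,0,0])

```text
time_s: 6.45
eef_pos: [597.5, -42.3, 97.7]
ee_rot: [[-0.209, 0.978, -0.004], [0.978, 0.209, 0.0], [0.001, -0.004, -1.0]]
contact_force: [-1.2, -0.1, -0.1]
opening: 63.8
grasp_force: 30.0
```

```bash
python3 cap.py w6; python3 go.py 600.4 -44.3 100 102; python3 -c "
from plant import env
print(env.observe()['eef_pos'])"
```

```text
[597.7 -44.1  98.6] [ 22.  32. -31. 104.  21.  50.  -8.] [[0.978, -0.201, -0.058, 580.169], [0.209, 0.934, 0.29, 38.591], [-0.004, -0.296, 0.955, 260.744]]
dp cm [-0.08  0.26 -0.14] roll -0.001 at [597.7 -44.1  98.6] yaw 101.9 op 63.9
[597.6846171  -44.09527963  98.62713796]
```

View pics/w6.png

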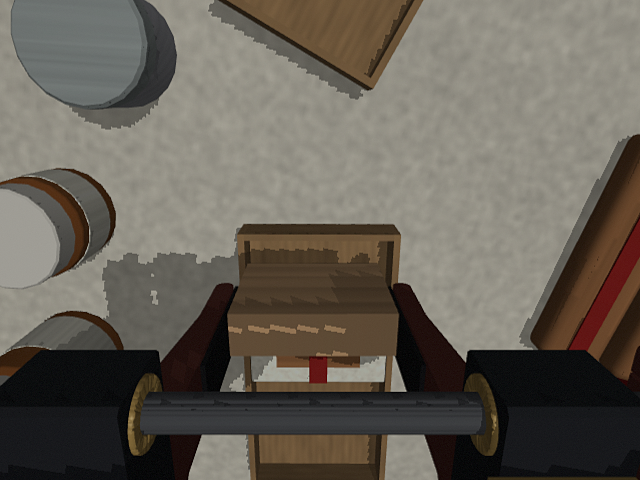

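The held thin packer (rows 265–355) sits square above the gap, with the end wall at about rows 225–240. I'll check its position against the wall by pixel edges.

```bash
python3 - <<'E'
from seg import *
i,p,s=load("w6")
C=np.array([618.1,-127.4]);a=np.radians(12);ex=np.array([np.cos(a),np.sin(a)]);ey=np.array([-ex[1],ex[0]])
def W(x,y,z): return [*(C+x*ex+y*ey),z]
q=s["eef_pos"];d=q[:2]-C;print("tcp own",d@ex,d@ey,q[2]);
ty=d@ey
for n,X in dict(base=W(0,99,0),outer=W(0,99,24),inner=W(0,95,24),pbot=W(0,ty+9,q[2]-30),ptop=W(0,ty+9,q[2]+25),pback=W(0,ty-9,q[2]+25),LO=W(-49,90,24),RO=W(49,90,24),pl=W(d@ex-32,ty+9,q[2]+25),pr=W(d@ex+32,ty+9,q[2]+25)).items(): print(n,proj(i,X)[0].round(1))
g=p[215:370,270:360].mean((1,2));print([(215+k,int(g[k])) for k in range(0,155,1)])
r=p[230,225:415].mean(1);print(r.astype(int).tolist())
r=p[330,215:415].mean(1);print(r.astype(int).tolist())
E
```

```text
tcp own -2.6492325396918908 85.72890913767665 98.62713795933284
base [318.  223.2]
outer [318.4 233.7]
inner [318.3 240.1]
pbot [319.2 267.7]
ptop [320.8 322.1]
pback [320.5 364. ]
LO [237.4 247.8]
RO [399.3 248.2]
pl [227.6 321.8]
pr [399.9 322.3]
[(215, 141), (216, 141), (217, 141), (218, 141), (219, 142), (220, 143), (221, 144), (222, 150), (223, 132), (224, 55), (225, 39), (226, 43), (227, 44), (228, 44), (229, 44), (230, 44), (231, 42), (232, 41), (233, 37), (234, 59), (235, 86), (236, 82), (237, 82), (238, 82), (239, 81), (240, 83), (241, 85), (242, 86), (243, 86), (244, 86), (245, 86), (246, 86), (247, 87), (248, 84), (249, 76), (250, 67), (251, 61), (252, 62), (253, 63), (254, 62), (255, 62), (256, 61), (257, 60), (258, 59), (259, 59), (260, 60), (261, 60), (262, 55), (263, 52), (264, 62), (265, 61), (266, 60), (267, 56), (268, 56), (269, 56), (270, 56), (271, 58), (272, 59), (273, 61), (274, 61), (275, 60), (276, 56), (277, 54), (278, 55), (279, 57), (280, 57), (281, 58), (282, 59), (283, 59), (284, 59), (285, 59), (286, 58), (287, 54), (288, 52), (289, 52), (290, 53), (291,
[... 1829 characters left out ...]
9, 118, 118, 118, 119, 117, 116, 115, 115, 117, 116, 116, 118, 121, 75, 65, 69, 67, 69, 67, 101, 105, 106, 104, 103, 118, 117, 118, 118, 116, 116, 116, 113, 114, 114, 114, 115, 115, 115, 117, 123, 76, 67, 67, 66, 101, 104, 104, 104, 104, 102, 117, 119, 117, 116, 117, 115, 115, 114, 113, 114, 115, 120, 74, 68, 70, 72, 74, 72, 69, 66, 100, 104, 102, 103, 100, 116, 118, 116, 115, 117, 115, 114, 114, 113, 114, 114, 114, 115, 119, 74, 69, 71, 72, 73, 72, 72, 73, 73, 71, 73, 71, 73, 73, 72, 72, 73, 72, 72, 71, 73, 72, 72, 71, 72, 71, 72, 71, 71, 74, 72, 72, 72, 72, 71, 73, 71, 73, 71, 69, 71, 72, 72, 71, 72, 70, 72, 72, 71, 72, 72, 75, 64, 13, 6, 5, 6, 1, 6, 10, 3, 8, 9, 1, 10, 11, 13, 17, 19, 16]
```

The carton lines match to within half a pixel, but the packer sits about 3.5 mm towards +y in the grip. I'll shift it −4 mm, lower to just above the wall and re-check.

>>> jog_arm([
  [-0.4,0.26,0],
  [-0.4,0.26,1.5],
  [-0.4,0.26,3],
  [-0.4,0.26,3.6],
  [-0.4,0.26,3.6],
], fingers=[1,1,1,1,1], roll=[0,0,0,0,0])

```text
time_s: 7.0
eef_pos: [601.0, -47.2, 62.0]
ee_rot: [[-0.206, 0.978, -0.003], [0.978, 0.206, 0.0], [0.001, -0.003, -1.0]]
contact_force: [0.2, 0.4, 0.2]
opening: 63.7
grasp_force: 30.0
```

```bash
cat > chk.py <<'E'
import sys
from seg import *
n,th,L=sys.argv[1],float(sys.argv[2])/2,float(sys.argv[3])/2
i,p,s=load(n)
C=np.array([618.1,-127.4]);a=np.radians(12);ex=np.array([np.cos(a),np.sin(a)]);ey=np.array([-ex[1],ex[0]])
def W(x,y,z): return [*(C+x*ex+y*ey),z]
q=s["eef_pos"];d=q[:2]-C;tx,ty=d@ex,d@ey;print("tcp own",tx.round(1),ty.round(1),q[2].round(1))
for k,X in dict(base=W(0,99,0),outer=W(0,99,24),inner=W(0,95,24),pbot=W(tx,ty+th,q[2]-30),ptop=W(tx,ty+th,q[2]+25),pback=W(tx,ty-th,q[2]+25)).items():
    u=proj(i,X)[0];e=proj(i,np.array(X)+[*ey,0])[0];print(k,u.round(1),"px/mm",(u-e)[1].round(2))
r0,r1=200,380
g=cv2.cvtColor(p,cv2.COLOR_RGB2GRAY).astype(int)
for c in (270,340):
    v=np.median(g[r0:r1,c-15:c+15],1);print(c,[(r0+k,int(v[k-2]),int(v[k+2])) for k in range(2,r1-r0-2) if abs(v[k+1]-v[k-1])>=8])
E
python3 cap.py w7;python3 chk.py w7 18 64; python3 -c "
import cv2;a=cv2.imread('pics/w7.png')[190:390,200:430];cv2.imwrite('pics/w7c.png',cv2.resize(a,None,fx=2.6,fy=2.6))"
```

```text
[601.7 -46.9  62.9] [ 21.  35. -30. 105.  23.  47.  -9.] [[0.979, -0.197, -0.058, 583.759], [0.206, 0.934, 0.291, 33.764], [-0.003, -0.296, 0.955, 224.991]]
tcp own 0.7 82.1 62.9
base [314.2 230.3] px/mm 1.69
outer [314.3 243.5] px/mm 1.86
inner [314.3 250.8] px/mm 1.84
pbot [315.7 264. ] px/mm 1.88
ptop [316.4 317.3] px/mm 2.43
pback [316.3 359.5] px/mm 2.27
270 [(230, 148, 37), (231, 151, 45), (232, 145, 45), (233, 105, 45), (243, 43, 91), (244, 44, 87), (245, 41, 87), (255, 92, 57), (256, 91, 57), (263, 58, 65), (264, 55, 63), (300, 64, 53), (301, 64, 51), (313, 56, 80), (314, 55, 78), (325, 77, 120), (326, 77, 122), (327, 78, 122), (330, 122, 78), (331, 122, 78), (332, 120, 78), (355, 78, 53), (356, 77, 47), (357, 85, 50)]
340 [(230, 144, 43), (231, 149, 48), (232, 137, 50), (243, 46, 91), (244, 45, 87), (245, 42, 87), (254, 90, 59), (255, 92, 57), (256, 90, 58), (263, 59, 65), (264, 55, 64), (275, 64, 51), (276, 64, 52), (313, 54, 78), (314, 53, 77), (326, 76, 119), (327, 76, 120), (328, 76, 119), (330, 119, 76), (331, 120, 76), (332, 119, 76), (352, 76, 120), (353, 76, 121), (354, 77, 99), (355, 93, 46), (356, 120, 41), (357, 121, 45)]
```

View pics/w7c.png

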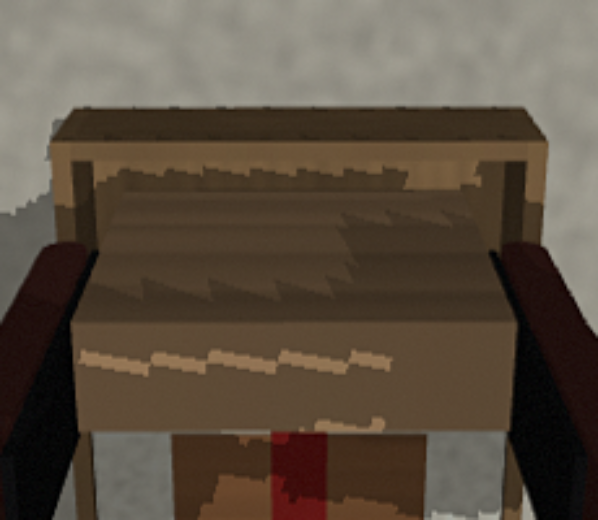

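The packer is centred with a little room from the end wall. I'll shift it 0.8 mm towards the wall and lower it in.

>>> jog_arm([
  [0.08,0,0],
  [0.08,0,0.7],
  [0.08,0,1.4],
  [0.08,0,2.1],
  [0.08,0,2.4],
], fingers=[1,1,1,1,1], roll=[0,0,0,0,0])

```text
time_s: 7.55
eef_pos: [601.6, -46.2, 38.6]
ee_rot: [[-0.207, 0.978, -0.001], [0.978, 0.207, -0.0], [0.0, -0.001, -1.0]]
contact_force: [-0.5, -0.1, -0.4]
opening: 63.6
grasp_force: 30.0
```

>>> jog_arm([
  [0,0,0.2],
  [0,0,0.4],
  [0,0,0.5],
  [0,0,0.5],
], fingers=[1,1,1,1], roll=[0,0,0,0])

```text
time_s: 7.95
eef_pos: [602.2, -46.1, 34.7]
ee_rot: [[-0.206, 0.978, 0.0], [0.978, 0.206, -0.0], [-0.0, 0.0, -1.0]]
contact_force: [-0.3, -0.1, 0.6]
opening: 64.3
grasp_force: 30.0
```

```bash
python3 cap.py w8;python3 chk.py w8 18 64;python3 -c "
from plant import env
print(env.observe()['contact_force'],env.observe()['eef_pos'])"
```

```text
[602.3 -46.1  34.8] [ 20.  37. -29. 105.  25.  44. -10.] [[0.979, -0.197, -0.061, 584.44], [0.206, 0.934, 0.291, 34.88], [-0.0, -0.297, 0.955, 197.589]]
tcp own 1.4 82.8 34.8
base [311.3 247. ] px/mm 1.88
outer [311.2 264.1] px/mm 2.08
inner [311.2 272.4] px/mm 2.06
pbot [314.2 263.8] px/mm 1.88
ptop [314.7 316.8] px/mm 2.42
pback [314.7 358.8] px/mm 2.26
270 [(246, 145, 78), (247, 145, 37), (248, 150, 45), (249, 134, 45), (264, 43, 89), (265, 41, 86), (266, 44, 85), (273, 86, 63), (274, 86, 60), (300, 63, 50), (301, 63, 50), (313, 54, 77), (314, 53, 76), (325, 76, 117), (326, 75, 118), (327, 75, 119), (330, 118, 75), (331, 119, 75), (332, 118, 75), (367, 77, 103), (368, 75, 104), (369, 78, 106)]
340 [(247, 141, 40), (248, 145, 47), (249, 133, 49), (250, 79, 47), (264, 46, 88), (265, 42, 85), (266, 44, 84), (273, 84, 55), (274, 86, 52), (313, 53, 75), (314, 51, 74), (326, 74, 117), (327, 74, 116), (328, 75, 116), (330, 117, 74), (331, 116, 74), (332, 116, 74), (353, 74, 112), (354, 74, 86), (355, 77, 70), (356, 94, 74), (357, 112, 74), (367, 75, 102), (368, 74, 102), (369, 78, 103)]
[-0.52930746 -0.48679843 -0.09392304] [602.27534762 -46.12035495  34.7632851 ]
```

>>> jog_arm([
  [0,0,0.1],
  [0,0,0.15],
  [0,0,0.15],
], fingers=[1,1,1], roll=[0,0,0])

```text
time_s: 8.3
eef_pos: [602.4, -46.1, 33.9]
ee_rot: [[-0.206, 0.978, 0.001], [0.978, 0.206, -0.0], [-0.0, 0.0, -1.0]]
contact_force: [-1.1, 0.0, 5.1]
opening: 64.0
grasp_force: 30.0
```

Contact at 5 N, so it's on the floor. Releasing and rising.

>>> jog_arm([
  [0,0,0],
  [0,0,0],
  [0,0,-3],
  [0,0,-8],
  [0,0,-12],
], fingers=[-1,-1,-1,-1,-1], roll=[0,0,0,0,0])

```text
time_s: 8.8
eef_pos: [602.2, -45.9, 154.9]
ee_rot: [[-0.207, 0.978, 0.0], [0.978, 0.207, 0.0], [0.0, 0.0, -1.0]]
contact_force: [1.7, -1.1, 0.3]
opening: 87.6
grasp_force: 0.0
```

```bash
python3 cap.py w9; python3 - <<'E'
from seg import *
i,p,s=load("w9");C=np.array([618.1,-127.4]);a=np.radians(12);ex=np.array([np.cos(a),np.sin(a)]);ey=np.array([-ex[1],ex[0]])
uv=proj(i,[*(C+85*ey),58])[0]
for t in(10,16,22):
    c=seed(p,uv,t);P=plane(i,c,58)[:,:2]-C;print(uv,rect(i,c,58),"own x",(P@ex).min().round(1),(P@ex).max().round(1),"y",np.percentile(P@ey,[1,99]).round(1))
E
python3 go.py 462.8 268.5 150 79.5
```

```text
[606.1 -45.5 161.7] [ 23.  28. -33. 101.  18.  56.  -5.] [[0.978, -0.197, -0.061, 584.428], [0.206, 0.934, 0.29, 35.034], [0.0, -0.297, 0.955, 317.868]]
[311.56065516 237.30626845] [601.3 -45.   63.9  17.3  11.9] own x -31.2 32.6 y [75.4 92.8]
[311.56065516 237.30626845] [601.3 -45.   64.   17.3  11.9] own x -31.3 32.7 y [75.4 92.8]
[311.56065516 237.30626845] [601.4 -45.   64.4  17.3  11.9] own x -31.3 33.0 y [75.4 92.8]
dp cm [33.68 -7.54  1.03] roll 0.391 at [606.1 -45.5 161.7] yaw 101.9 op 87.7
```

>>> jog_arm([
  [4.4,-0.9,0],
  [8.8,-1.8,0],
  [13.2,-2.8,0],
  [17.6,-3.7,0],
  [21.9,-4.6,0],
], fingers=[-1,-1,-1,-1,-1], roll=[0,0,0,0,0])

```text
time_s: 9.35
eef_pos: [511.0, 160.1, 153.1]
ee_rot: [[-0.206, 0.978, 0.0], [0.978, 0.206, 0.0], [-0.0, 0.0, -1.0]]
contact_force: [-0.3, 0.5, -1.2]
opening: 87.8
grasp_force: 0.0
```

>>> jog_arm([
  [4.4,-0.9,0],
  [8.8,-1.9,0.5],
  [11.8,-2.5,1],
  [11.8,-2.5,1],
  [11.8,-2.5,1],
], fingers=[-1,-1,-1,-1,-1], roll=[0.12,0.25,0.391,0.391,0.391])

```text
time_s: 9.85
eef_pos: [462.8, 269.3, 142.9]
ee_rot: [[0.179, 0.984, -0.0], [0.984, -0.179, -0.001], [-0.001, -0.0, -1.0]]
contact_force: [0.4, 0.2, 0.3]
opening: 87.7
grasp_force: 0.0
```

```bash
python3 cap.py w10; python3 - <<'E'
from seg import *
i,p,s=load("w10");uv=proj(i,[462.8,268.5,55])[0]
for t in(10,16,22):
    c=seed(p,uv,t);print(uv,rect(i,c,55),cv2.contourArea(c))
E
python3 go.py 462.8 268.5 30 79.5
```

```text
[463.5 268.1 142.9] [ -9.  23. -34. 111.  17.  51. -62.] [[0.984, 0.17, 0.054, 476.704], [-0.179, 0.939, 0.293, 350.81], [-0.001, -0.298, 0.955, 305.762]]
[314.54711552 244.92051491] [463.  268.2  56.   27.  -10.3] 3464.5
[314.54711552 244.92051491] [462.9 267.9  56.1  27.7 -10.3] 3481.5
[314.54711552 244.92051491] [462.9 267.9  56.2  27.7 -10.3] 3500.0
dp cm [ 0.04 -0.07 11.29] roll 0.002 at [463.5 268.1 142.9] yaw 79.6 op 87.7
```

>>> jog_arm([
  [0,0,5],
  [0,0,9.5],
  [0,0,11.3],
  [0,0,11.3],
], fingers=[-1,-1,-1,-1], roll=[0,0,0,0])

```text
time_s: 10.3
eef_pos: [462.3, 265.7, 27.4]
ee_rot: [[0.184, 0.983, -0.005], [0.983, -0.184, -0.004], [-0.004, -0.004, -1.0]]
contact_force: [0.5, -0.1, 0.1]
opening: 87.8
grasp_force: 0.0
```

>>> jog_arm([
  [0,0,0],
  [0,0,0],
  [0,0,0],
  [0,0,0],
  [0,0,0],
], fingers=[1,1,1,1,1], roll=[0,0,0,0,0])

```text
time_s: 10.8
eef_pos: [463.8, 269.2, 31.1]
ee_rot: [[0.182, 0.983, 0.002], [0.983, -0.182, 0.001], [0.001, 0.001, -1.0]]
contact_force: [-0.7, -1.3, 5.9]
opening: 55.9
grasp_force: 30.0
```

>>> jog_arm([
  [0,0,-4],
  [0,0,-8],
  [0,0,-11],
  [0,0,-11],
], fingers=[1,1,1,1], roll=[0,0,0,0])

```text
time_s: 11.2
eef_pos: [465.3, 270.8, 144.4]
ee_rot: [[0.182, 0.983, 0.007], [0.983, -0.182, 0.004], [0.005, 0.006, -1.0]]
contact_force: [-0.9, 0.6, -0.8]
opening: 55.8
grasp_force: 30.0
```

Gripped at 55.9 mm, the mid packer. Carrying it to the gap.

>>> jog_arm([
  [-3.7,2.4,0],
  [-7.4,4.8,0],
  [-11,7.2,0],
  [-14.7,9.7,0],
  [-18.3,12.1,0],
], fingers=[1,1,1,1,1], roll=[0,0,0,0,0])

```text
time_s: 11.7
eef_pos: [548.7, 64.9, 139.2]
ee_rot: [[0.182, 0.983, -0.001], [0.983, -0.182, -0.0], [-0.001, -0.001, -1.0]]
contact_force: [0.5, 0.6, -0.8]
opening: 55.6
grasp_force: 30.0
```

>>> jog_arm([
  [-3.7,2.4,0],
  [-7.4,4.8,0],
  [-11,7.2,0],
  [-12.3,8,2],
  [-12.3,8,4],
], fingers=[1,1,1,1,1], roll=[-0.13,-0.26,-0.39,-0.39,-0.39])

```text
time_s: 12.2
eef_pos: [605.5, -73.1, 98.6]
ee_rot: [[-0.2, 0.98, -0.0], [0.98, 0.2, -0.002], [-0.002, -0.0, -1.0]]
contact_force: [-0.8, 0.6, -0.8]
opening: 55.8
grasp_force: 30.0
```

>>> jog_arm([
  [0,0,0.3],
  [0,0,0.3],
  [0,0,0.3],
], fingers=[1,1,1], roll=[0,0,0])

```text
time_s: 12.5
eef_pos: [605.4, -67.5, 97.8]
ee_rot: [[-0.207, 0.978, 0.001], [0.978, 0.207, 0.0], [0.0, 0.001, -1.0]]
contact_force: [0.6, 0.7, 0.1]
opening: 55.9
grasp_force: 30.0
```

```bash
python3 cap.py w11; python3 chk.py w11 28 56;python3 -c "
import cv2;a=cv2.imread('pics/w11.png')[150:390,180:440];cv2.imwrite('pics/w11c.png',cv2.resize(a,None,fx=2.4,fy=2.4))"
```

```text
[605.6 -67.6  98.1] [ 24.  33. -32. 103.  22.  50.  -6.] [[0.978, -0.197, -0.062, 587.427], [0.207, 0.934, 0.291, 13.446], [0.001, -0.297, 0.955, 260.702]]
tcp own 0.2 61.1 98.1
base [313.7 183.1] px/mm 1.57
outer [313.8 190.2] px/mm 1.71
inner [313.8 197. ] px/mm 1.69
pbot [314.5 254.7] px/mm 1.91
ptop [315.2 305.1] px/mm 2.47
pback [315.2 370.5] px/mm 2.22
270 [(213, 61, 111), (214, 62, 129), (215, 62, 126), (216, 76, 125), (248, 125, 52), (249, 127, 56), (250, 118, 57), (257, 58, 65), (258, 55, 63), (304, 66, 102), (305, 65, 99), (306, 59, 80), (307, 76, 79), (308, 102, 79), (325, 78, 123), (326, 79, 124), (327, 78, 123), (329, 123, 79), (330, 124, 78), (331, 123, 78)]
340 [(210, 65, 61), (213, 59, 108), (214, 61, 126), (215, 61, 123), (216, 73, 122), (248, 121, 89), (249, 123, 91), (250, 118, 91), (256, 91, 64), (257, 92, 65), (279, 65, 50), (280, 63, 50), (305, 55, 79), (306, 54, 78), (370, 78, 90), (371, 77, 89)]
```

View pics/w11c.png

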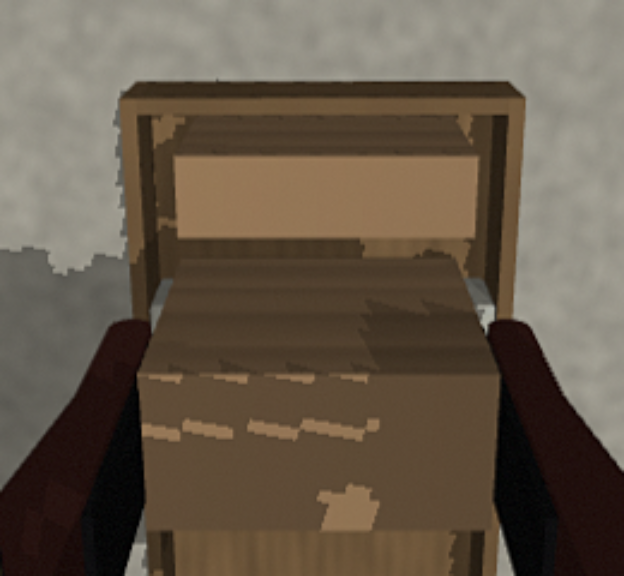

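The mid packer is square above the free part of the gap, behind the standing thin one. One quick check of the cake edge and the thin packer's edge in this view.

```bash
python3 - <<'E'
from seg import *
C=np.array([618.1,-127.4]);a=np.radians(12);ex=np.array([np.cos(a),np.sin(a)]);ey=np.array([-ex[1],ex[0]])
def own(i,uv,z): P=plane(i,uv,z)[0,:2]-C; return (P@ex).round(1),(P@ey).round(1)
i,p,s=load("w9");ui=proj(i,[*(C+45*ey-25*ex),24])[0].astype(int);g=cv2.cvtColor(p,cv2.COLOR_RGB2GRAY).astype(int)
v=np.median(g[ui[1]-20:ui[1]+20,ui[0]-6:ui[0]+6],1)
print([(own(i,(ui[0],ui[1]-20+k),24)[1],int(v[k])) for k in range(0,40)])
i,p,s=load("w11");print("thin front/back",own(i,(313,214.5),58),own(i,(313,249),58),"mid top front/back",own(i,(315,305.5),123),own(i,(315,370.5),123),"rim",own(i,(313,190),24))
g=cv2.cvtColor(p,cv2.COLOR_RGB2GRAY).astype(int);v=np.median(g[178:205,290:340],1);print(list(zip(range(178,205),v.astype(int).tolist())))
E
```

```text
[(np.float64(62.1), 77), (np.float64(61.3), 53), (np.float64(60.5), 54), (np.float64(59.7), 57), (np.float64(58.9), 57), (np.float64(58.0), 56), (np.float64(57.2), 57), (np.float64(56.4), 57), (np.float64(55.6), 55), (np.float64(54.8), 57), (np.float64(54.0), 73), (np.float64(53.2), 88), (np.float64(52.4), 85), (np.float64(51.6), 79), (np.float64(50.7), 75), (np.float64(49.9), 76), (np.float64(49.1), 77), (np.float64(48.3), 78), (np.float64(47.5), 77), (np.float64(46.6), 78), (np.float64(45.8), 78), (np.float64(45.0), 90), (np.float64(44.2), 109), (np.float64(43.3), 111), (np.float64(42.5), 111), (np.float64(41.7), 109), (np.float64(40.9), 103), (np.float64(40.0), 129), (np.float64(39.2), 168), (np.float64(38.4), 167), (np.float64(37.5), 165), (np.float64(36.7), 165), (np.float64(35.8), 165), (np.float64(35.0), 163), (np.float64(34.2), 165), (np.float64(33.3), 154), (np.float64(32.5), 97), (np.float64(31.6), 72), (np.float64(30.8), 77), (np.float64(29.9), 77)]
thin front/back (np.float64(-0.5), np.float64(93.1)) (np.float64(-0.5), np.float64(74.6)) mid top front/back (np.float64(0.1), np.float64(74.9)) (np.float64(0.1), np.float64(47.1)) rim (np.float64(-0.5), np.float64(99.1))
[(178, 145), (179, 146), (180, 146), (181, 147), (182, 154), (183, 134), (184, 51), (185, 44), (186, 48), (187, 48), (188, 47), (189, 42), (190, 58), (191, 86), (192, 90), (193, 89), (194, 88), (195, 89), (196, 90), (197, 82), (198, 64), (199, 65), (200, 64), (201, 64), (202, 65), (203, 66), (204, 63)]
```

>>> jog_arm([
  [-0.1,0,0],
  [-0.1,0,0],
  [-0.1,0,1.2],
  [-0.1,0,2.4],
  [-0.1,0,3.4],
], fingers=[1,1,1,1,1], roll=[0,0,0,0,0])

```text
time_s: 13.05
eef_pos: [604.5, -69.6, 61.5]
ee_rot: [[-0.205, 0.979, -0.001], [0.979, 0.205, -0.0], [0.0, -0.001, -1.0]]
contact_force: [-0.4, 0.0, -0.7]
opening: 55.7
grasp_force: 30.0
```

```bash
python3 cap.py w12; python3 - <<'E'
from seg import *
from plant import env
C=np.array([618.1,-127.4]);a=np.radians(12);ex=np.array([np.cos(a),np.sin(a)]);ey=np.array([-ex[1],ex[0]])
def own(i,uv,z): P=plane(i,uv,z)[0,:2]-C; return (P@ey).round(1)
i,p,s=load("w12");q=i["world_from_camera"][2,3]-162.7;print("tcp z",q,s["contact_force"].round(1))
g=cv2.cvtColor(p,cv2.COLOR_RGB2GRAY).astype(int)
for c in(275,300,340):
    v=np.median(g[180:385,c-8:c+8],1)
    print(c,[(180+k,int(v[k-2]),int(v[k+2]),"58:",own(i,(c,180+k),58),"top:",own(i,(c,180+k),q+25)) for k in range(2,203) if abs(v[k+1]-v[k-1])>=14])
E
```

```text
[603.5 -69.5  59.9] [ 23.  36. -30. 104.  24.  47.  -7.] [[0.979, -0.196, -0.059, 587.107], [0.205, 0.934, 0.291, 11.436], [-0.002, -0.297, 0.955, 224.487]]
tcp z 61.78680767190002 [-0.8 -0.1 -2.2]
275 [(190, 150, 57, '58:', np.float64(110.6), 'top:', np.float64(116.1)), (191, 151, 42, '58:', np.float64(110.2), 'top:', np.float64(115.8)), (192, 155, 45, '58:', np.float64(109.8), 'top:', np.float64(115.4)), (200, 45, 92, '58:', np.float64(106.5), 'top:', np.float64(112.7)), (201, 43, 89, '58:', np.float64(106.1), 'top:', np.float64(112.3)), (202, 47, 88, '58:', np.float64(105.7), 'top:', np.float64(112.0)), (208, 88, 65, '58:', np.float64(103.1), 'top:', np.float64(109.9)), (209, 90, 64, '58:', np.float64(102.7), 'top:', np.float64(109.5)), (231, 65, 129, '58:', np.float64(93.2), 'top:', np.float64(101.7)), (232, 64, 124, '58:', np.float64(92.8), 'top:', np.float64(101.3)), (233, 67, 124, '58:', np.float64(92.3), 'top:', np.float64(101.0)), (271, 123, 60, '58:', np.float64(75.2), 'top:', np.float64(86.8)), (272, 126, 65, '58:', np.float64(74.7), 'top:', np.float64(86.4)), (273, 117, 6
[... 4007 characters left out ...]
(75.1), 'top:', np.float64(86.7)), (272, 124, 64, '58:', np.float64(74.6), 'top:', np.float64(86.3)), (273, 115, 65, '58:', np.float64(74.2), 'top:', np.float64(85.9)), (305, 56, 79, '58:', np.float64(58.8), 'top:', np.float64(73.3)), (306, 54, 78, '58:', np.float64(58.3), 'top:', np.float64(72.8)), (354, 76, 79, '58:', np.float64(33.8), 'top:', np.float64(52.5)), (356, 87, 79, '58:', np.float64(32.7), 'top:', np.float64(51.7)), (370, 77, 107, '58:', np.float64(25.2), 'top:', np.float64(45.4)), (371, 76, 107, '58:', np.float64(24.6), 'top:', np.float64(45.0)), (378, 108, 84, '58:', np.float64(20.8), 'top:', np.float64(41.8)), (379, 107, 86, '58:', np.float64(20.2), 'top:', np.float64(41.3))]
```

>>> jog_arm([
  [0.07,0,0],
  [0.07,0,0],
  [0.07,0,0.5],
  [0.07,0,1],
  [0.07,0,1.5],
], fingers=[1,1,1,1,1], roll=[0,0,0,0,0])

```text
time_s: 13.6
eef_pos: [605.2, -68.9, 47.9]
ee_rot: [[-0.205, 0.979, 0.0], [0.979, 0.205, -0.0], [-0.0, 0.0, -1.0]]
contact_force: [0.1, 0.4, -2.0]
opening: 55.7
grasp_force: 30.0
```

>>> jog_arm([
  [0,0,0.3],
  [0,0,0.6],
  [0,0,0.9],
  [0,0,1.1],
  [0,0,1.1],
], fingers=[1,1,1,1,1], roll=[0,0,0,0,0])

```text
time_s: 14.1
eef_pos: [605.0, -68.8, 36.9]
ee_rot: [[-0.206, 0.979, -0.0], [0.979, 0.206, -0.0], [0.0, -0.0, -1.0]]
contact_force: [0.4, -0.1, -0.9]
opening: 55.9
grasp_force: 30.0
```

>>> jog_arm([
  [0,0,0.15],
  [0,0,0.3],
  [0,0,0.3],
  [0,0,0.3],
], fingers=[1,1,1,1], roll=[0,0,0,0])

```text
time_s: 14.5
eef_pos: [605.1, -68.8, 34.2]
ee_rot: [[-0.205, 0.979, 0.0], [0.979, 0.205, -0.0], [-0.0, -0.0, -1.0]]
contact_force: [-0.0, 0.1, -0.4]
opening: 55.9
grasp_force: 30.0
```

>>> jog_arm([
  [0,0,0.1],
  [0,0,0.1],
  [0,0,0.1],
], fingers=[1,1,1], roll=[0,0,0])

```text
time_s: 14.8
eef_pos: [605.2, -68.8, 34.1]
ee_rot: [[-0.205, 0.979, 0.0], [0.979, 0.205, -0.001], [-0.001, -0.0, -1.0]]
contact_force: [-4.1, -0.1, 8.0]
opening: 56.0
grasp_force: 30.0
```

8 N on the floor. Releasing, rising, and moving over the tall jar.

>>> jog_arm([
  [0,0,0],
  [0,0,0],
  [0,0,-3],
  [0,0,-8],
  [0,0,-13],
], fingers=[-1,-1,-1,-1,-1], roll=[0,0,0,0,0])

```text
time_s: 15.3
eef_pos: [604.4, -68.7, 163.8]
ee_rot: [[-0.206, 0.979, -0.002], [0.979, 0.206, 0.001], [0.001, -0.002, -1.0]]
contact_force: [1.9, -1.2, 0.1]
opening: 87.8
grasp_force: 0.0
```

```bash
python3 cap.py w13; python3 - <<'E'
from seg import *
i,p,s=load("w13");C=np.array([618.1,-127.4]);a=np.radians(12);ex=np.array([np.cos(a),np.sin(a)]);ey=np.array([-ex[1],ex[0]])
for y in(84,60):
    uv=proj(i,[*(C+y*ey),58])[0];c=seed(p,uv,14);P=plane(i,c,58)[:,:2]-C;print(rect(i,c,58),"own x",(P@ex).min().round(1),(P@ex).max().round(1),"y",np.percentile(P@ey,[1,99]).round(1))
E
```

```text
[609.5 -68.1 173.1] [ 26.  28. -34.  99.  18.  58.  -3.] [[0.979, -0.197, -0.059, 586.988], [0.205, 0.935, 0.29, 12.205], [-0.002, -0.296, 0.955, 326.815]]
[601.4 -45.1  64.   17.6  11.9] own x -31.3 32.8 y [75.2 92.9]
[604.5 -70.1  56.   27.2  11.9] own x -29.4 26.6 y [45.3 72.5]
```

>>> jog_arm([
  [-1.3,-4.3,-1],
  [-2.6,-8.6,-2],
  [-3.9,-12.9,-2],
  [-5.2,-17.1,-2],
  [-5.2,-17.1,-2],
], fingers=[-1,-1,-1,-1,-1], roll=[0,0,0,0,0])

```text
time_s: 15.85
eef_pos: [443.1, -158.4, 182.3]
ee_rot: [[-0.199, 0.98, -0.004], [0.98, 0.199, -0.003], [-0.002, -0.005, -1.0]]
contact_force: [0.1, -0.0, 0.4]
opening: 87.6
grasp_force: 0.0
```

```bash
python3 cap.py w14; python3 - <<'E'
from seg import *
i,p,s=load("w14");uv=proj(i,[449,-156,88])[0]
print(uv)
for t in(8,12,16,22):
    c=cv2.convexHull(seed(p,uv,t));P=plane(i,c[:,0],88)[:,:2].astype(np.float32);ce,r=cv2.minEnclosingCircle(P);print(np.round(ce,1),round(2*r,1),2*(cv2.contourArea(P)/np.pi)**.5)
E
```

```text
[ 446.2 -156.8  182.9] [ 43.  14. -36. 116.  11.  52.  13.] [[0.98, -0.191, -0.055, 426.666], [0.199, 0.935, 0.294, -76.926], [-0.005, -0.299, 0.954, 345.088]]
[324.09112519 239.27609097]
[ 451.2 -155.5] 56.1 49.649506264004955
[ 455.6 -154.8] 64.7 54.31752553395718
[ 462.  -157.3] 277.7 205.41407351282513
[ 463.7 -121.9] 458.9 338.6356933212339
```

View pics/w14.png

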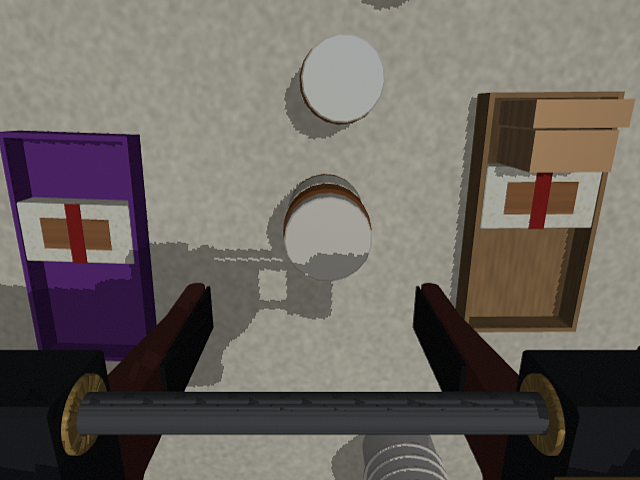

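Both packers stand in the gap. The tall jar's lid is centred at (328,237) and the short one's at (342,79). Going down on the tall jar.

>>> jog_arm([
  [0.14,0.5,3],
  [0.14,0.5,7],
  [0.14,0.5,11],
  [0.14,0.5,14.5],
  [0.14,0.5,14.5],
], fingers=[-1,-1,-1,-1,-1], roll=[0,0,0,0,0])

```text
time_s: 16.4
eef_pos: [451.3, -150.4, 34.5]
ee_rot: [[-0.208, 0.978, -0.006], [0.978, 0.208, 0.003], [0.005, -0.006, -1.0]]
contact_force: [0.0, -0.4, 0.6]
opening: 87.9
grasp_force: 0.0
```

>>> jog_arm([
  [0,0,0],
  [0,0,0],
  [0,0,0],
  [0,0,0],
  [0,0,0],
], fingers=[1,1,1,1,1], roll=[0,0,0,0,0])

```text
time_s: 16.9
eef_pos: [453.5, -152.9, 39.5]
ee_rot: [[-0.205, 0.979, 0.001], [0.979, 0.205, -0.001], [-0.002, 0.001, -1.0]]
contact_force: [-2.3, 0.3, 7.5]
opening: 61.2
grasp_force: 30.0
```

>>> jog_arm([
  [0,0,-3],
  [0,0,-7],
  [0,0,-10],
  [-1.6,4.5,-10],
  [-3.1,9,-10],
], fingers=[1,1,1,1,1], roll=[0,0,0,0,0])

```text
time_s: 17.4
eef_pos: [548.5, -165.8, 140.6]
ee_rot: [[-0.204, 0.979, 0.003], [0.979, 0.204, -0.003], [-0.004, 0.002, -1.0]]
contact_force: [1.0, -0.3, -2.9]
opening: 61.2
grasp_force: 30.0
```

>>> jog_arm([
  [-1.4,4,0],
  [-2.7,7.7,0],
  [-2.7,7.7,2],
  [-2.7,7.7,5],
  [-2.7,7.7,6.5],
], fingers=[1,1,1,1,1], roll=[0,0,0,0,0])

```text
time_s: 17.9
eef_pos: [626.8, -174.9, 70.8]
ee_rot: [[-0.205, 0.979, -0.003], [0.979, 0.205, 0.001], [0.001, -0.003, -1.0]]
contact_force: [-0.4, 0.2, -3.2]
opening: 61.1
grasp_force: 30.0
```

>>> jog_arm([
  [0,0,0.5],
  [0,0,0.5],
  [0,0,0.5],
], fingers=[1,1,1], roll=[0,0,0])

```text
time_s: 18.2
eef_pos: [629.2, -175.0, 69.5]
ee_rot: [[-0.205, 0.979, 0.002], [0.979, 0.205, -0.0], [-0.001, 0.002, -1.0]]
contact_force: [0.1, -0.3, -3.3]
opening: 61.4
grasp_force: 30.0
```

>>> jog_arm([
  [0,0,0.7],
  [0,0,1.4],
  [0,0,2],
  [0,0,2.5],
  [0,0,2.5],
], fingers=[1,1,1,1,1], roll=[0,0,0,0,0])

```text
time_s: 18.7
eef_pos: [628.3, -174.8, 42.7]
ee_rot: [[-0.206, 0.979, -0.001], [0.979, 0.206, 0.0], [0.0, -0.0, -1.0]]
contact_force: [0.2, -0.9, -3.0]
opening: 61.3
grasp_force: 30.0
```

>>> jog_arm([
  [0,0,0.15],
  [0,0,0.25],
  [0,0,0.25],
], fingers=[1,1,1], roll=[0,0,0])

```text
time_s: 19.0
eef_pos: [628.5, -174.7, 42.4]
ee_rot: [[-0.206, 0.979, -0.0], [0.979, 0.206, -0.001], [-0.001, -0.0, -1.0]]
contact_force: [-4.5, -0.8, 11.0]
opening: 61.5
grasp_force: 30.0
```

Down on the floor. Release, rise, and over to the short jar.

>>> jog_arm([
  [0,0,0],
  [0,0,0],
  [0,0,-3],
  [0,0,-8],
  [0,0,-12],
], fingers=[-1,-1,-1,-1,-1], roll=[0,0,0,0,0])

```text
time_s: 19.5
eef_pos: [628.9, -174.7, 162.5]
ee_rot: [[-0.206, 0.979, 0.001], [0.979, 0.206, 0.0], [0.0, 0.001, -1.0]]
contact_force: [0.7, 0.4, 0.9]
opening: 87.3
grasp_force: 0.0
```

>>> jog_arm([
  [3.1,-3.2,0],
  [6.2,-6.4,0],
  [9.4,-9.6,0],
  [12.5,-12.8,0],
  [15.6,-16,0],
], fingers=[-1,-1,-1,-1,-1], roll=[0,0,0,0,0])

```text
time_s: 20.0
eef_pos: [438.5, -54.2, 160.7]
ee_rot: [[-0.205, 0.979, 0.001], [0.979, 0.205, -0.0], [-0.0, 0.001, -1.0]]
contact_force: [1.2, 1.2, 0.4]
opening: 88.1
grasp_force: 0.0
```

>>> jog_arm([
  [0,0,0],
  [0,0,0],
  [0,0,0],
], fingers=[-1,-1,-1], roll=[0,0,0])

```text
time_s: 20.3
eef_pos: [441.2, -55.6, 161.1]
ee_rot: [[-0.205, 0.979, 0.002], [0.979, 0.205, 0.0], [-0.0, 0.002, -1.0]]
contact_force: [-0.1, -0.0, -0.0]
opening: 87.6
grasp_force: 0.0
```

```bash
python3 cap.py w15; python3 - <<'E'
from seg import *
i,p,s=load("w14");print("w14",plane(i,(342,79),62)[0])
i,p,s=load("w15");uv=proj(i,[440.5,-55.6,62])[0];print(uv,proj(i,[469.5,-55.6,62])[0])
g=cv2.medianBlur(cv2.cvtColor(p,cv2.COLOR_RGB2GRAY),5);x,y=uv.astype(int);h=cv2.HoughCircles(g[y-70:y+70,x-70:x+70],cv2.HOUGH_GRADIENT,1,20,param1=80,param2=12,minRadius=32,maxRadius=48)
for q in (h[0][:3] if h is not None else []): print(q,plane(i,q[:2]+[x-70,y-70],62)[0].round(1))
for t in(8,12,16):
    c=cv2.convexHull(seed(p,uv,t));P=plane(i,c[:,0],62)[:,:2].astype(np.float32);ce,r=cv2.minEnclosingCircle(P);print(np.round(ce,1),round(2*r,1))
E
```

```text
[441.2 -55.6 160.9] [ 34.  14. -39. 121.  12.  49.  -0.] [[0.979, -0.195, -0.062, 423.278], [0.204, 0.935, 0.291, 25.411], [0.001, -0.297, 0.955, 323.973]]
w14 [440.17882031 -56.15755475  62.        ]
[312.5194014  238.85743768] [354.90701467 247.2760518 ]
[70.5 61.5 39.7] [439.2 -49.3  62. ]
[440.7 -55.6] 52.3
[440.8 -55.5] 52.6
[463.3 -61.2] 284.3
```

Centred within 1 mm. Down, grip and lift.

>>> jog_arm([
  [0,0,4.5],
  [0,0,9],
  [0,0,12],
  [0,0,13.4],
  [0,0,13.4],
], fingers=[-1,-1,-1,-1,-1], roll=[0,0,0,0,0])

```text
time_s: 20.85
eef_pos: [439.4, -55.0, 25.2]
ee_rot: [[-0.205, 0.979, -0.003], [0.979, 0.205, 0.001], [0.001, -0.003, -1.0]]
contact_force: [-0.3, 0.2, 0.2]
opening: 87.7
grasp_force: 0.0
```

>>> jog_arm([
  [0,0,0],
  [0,0,0],
  [0,0,0],
  [0,0,0],
  [0,0,0],
], fingers=[1,1,1,1,1], roll=[0,0,0,0,0])

```text
time_s: 21.35
eef_pos: [440.6, -55.3, 27.5]
ee_rot: [[-0.205, 0.979, 0.002], [0.979, 0.205, -0.0], [-0.001, 0.002, -1.0]]
contact_force: [-0.1, -0.8, 7.1]
opening: 57.1
grasp_force: 30.0
```

>>> jog_arm([
  [0,0,-3],
  [0,0,-7],
  [0,0,-11],
  [0,0,-11],
], fingers=[1,1,1,1], roll=[0,0,0,0])

```text
time_s: 21.75
eef_pos: [442.8, -55.1, 140.9]
ee_rot: [[-0.205, 0.979, 0.008], [0.979, 0.205, -0.002], [-0.003, 0.008, -1.0]]
contact_force: [1.0, -1.0, -2.8]
opening: 57.1
grasp_force: 30.0
```

>>> jog_arm([
  [2.8,3.3,0],
  [5.6,6.7,0],
  [8.5,10,0],
  [11.3,13.4,0],
  [14.1,16.7,0],
], fingers=[1,1,1,1,1], roll=[0,0,0,0,0])

```text
time_s: 22.25
eef_pos: [574.4, 118.2, 135.2]
ee_rot: [[-0.205, 0.979, -0.002], [0.979, 0.205, -0.001], [-0.001, -0.002, -1.0]]
contact_force: [0.3, -0.1, -3.2]
opening: 57.1
grasp_force: 30.0
```

>>> jog_arm([
  [0,0,1],
  [0,0,4],
  [0,0,7],
  [0,0,7.5],
  [0,0,7.5],
], fingers=[1,1,1,1,1], roll=[0,0,0,0,0])

```text
time_s: 22.75
eef_pos: [572.9, 116.7, 60.3]
ee_rot: [[-0.206, 0.979, -0.003], [0.979, 0.206, -0.001], [-0.0, -0.003, -1.0]]
contact_force: [0.5, -0.1, -2.7]
opening: 57.0
grasp_force: 30.0
```

>>> jog_arm([
  [0,0.1,0.8],
  [0,0.1,1.6],
  [0,0.1,2.4],
  [0,0.1,2.9],
  [0,0.1,2.9],
], fingers=[1,1,1,1,1], roll=[0,0,0,0,0])

```text
time_s: 23.25
eef_pos: [574.7, 117.2, 31.9]
ee_rot: [[-0.205, 0.979, -0.001], [0.979, 0.205, -0.0], [-0.0, -0.001, -1.0]]
contact_force: [0.1, -0.7, -2.9]
opening: 57.0
grasp_force: 30.0
```

>>> jog_arm([
  [0,0,0.2],
  [0,0,0.35],
  [0,0,0.35],
], fingers=[1,1,1], roll=[0,0,0])

```text
time_s: 23.55
eef_pos: [575.5, 117.6, 30.6]
ee_rot: [[-0.206, 0.979, 0.001], [0.979, 0.206, -0.001], [-0.001, 0.001, -1.0]]
contact_force: [-3.7, -1.9, 9.0]
opening: 57.0
grasp_force: 30.0
```

>>> jog_arm([
  [0,0,0],
  [0,0,0],
  [0,0,-3],
  [0,0,-8],
  [0,0,-12],
], fingers=[-1,-1,-1,-1,-1], roll=[0,0,0,0,0])

```text
time_s: 24.05
eef_pos: [575.5, 117.8, 151.2]
ee_rot: [[-0.206, 0.979, 0.001], [0.979, 0.206, 0.001], [0.001, 0.001, -1.0]]
contact_force: [0.5, 0.5, -0.5]
opening: 87.2
grasp_force: 0.0
```

>>> jog_arm([
  [-1.5,-4,0],
  [-3,-8,0],
  [-4.6,-12.2,0],
  [-4.6,-12.2,0],
  [-4.6,-12.2,0],
], fingers=[-1,-1,-1,-1,-1], roll=[0,0,0,0,0])

```text
time_s: 24.55
eef_pos: [465.3, 46.7, 149.6]
ee_rot: [[-0.204, 0.979, 0.001], [0.979, 0.204, -0.001], [-0.001, 0.001, -1.0]]
contact_force: [-0.3, 0.0, 0.5]
opening: 87.9
grasp_force: 0.0
```

```bash
python3 cap.py w16; python3 - <<'E'
from seg import *
i,p,s=load("w16");uv=proj(i,[465.6,48,50])[0];print(uv)
for t in(12,18,24):
    c=cv2.convexHull(seed(p,uv,t));P=plane(i,c[:,0],50)[:,:2].astype(np.float32);ce,r=cv2.minEnclosingCircle(P);print(np.round(ce,1),round(2*r,1))
E
```

```text
[466.3  47.6 149.7] [ 23.  18. -42. 119.  16.  49. -17.] [[0.979, -0.194, -0.062, 447.552], [0.204, 0.935, 0.292, 127.814], [0.001, -0.298, 0.955, 312.427]]
[314.38827342 236.93096451]
[466.1  47.6] 61.6
[466.   47.9] 61.9
[465.9  48.1] 62.1
```

>>> jog_arm([
  [0,0,4.5],
  [0,0,8.5],
  [0,0,11],
  [0,0,12],
  [0,0,12],
], fingers=[-1,-1,-1,-1,-1], roll=[0,0,0,0,0])

```text
time_s: 25.1
eef_pos: [465.5, 48.4, 28.2]
ee_rot: [[-0.207, 0.978, -0.002], [0.978, 0.207, 0.001], [0.001, -0.001, -1.0]]
contact_force: [0.3, -0.4, -0.5]
opening: 87.9
grasp_force: 0.0
```

>>> jog_arm([
  [0,0,0],
  [0,0,0],
  [0,0,0],
  [0,0,0],
  [0,0,0],
], fingers=[1,1,1,1,1], roll=[0,0,0,0,0])

```text
time_s: 25.6
eef_pos: [466.2, 47.4, 30.1]
ee_rot: [[-0.205, 0.979, 0.002], [0.979, 0.205, -0.0], [-0.001, 0.002, -1.0]]
contact_force: [-1.0, -0.1, 7.3]
opening: 62.8
grasp_force: 30.0
```

>>> jog_arm([
  [0,0,-3],
  [0,0,-7],
  [0,0,-11],
  [0,0,-13],
  [0,0,-13],
], fingers=[1,1,1,1,1], roll=[0,0,0,0,0])

```text
time_s: 26.1
eef_pos: [467.1, 47.5, 161.9]
ee_rot: [[-0.205, 0.979, 0.006], [0.979, 0.205, -0.0], [-0.002, 0.006, -1.0]]
contact_force: [-0.0, -0.2, -1.1]
opening: 62.8
grasp_force: 30.0
```

>>> jog_arm([
  [2.6,3.4,0],
  [5.1,6.7,0],
  [7.7,10,0],
  [10.2,13.4,0],
  [12.8,16.7,0],
], fingers=[1,1,1,1,1], roll=[0,0,0,0,0])

```text
time_s: 26.6
eef_pos: [602.7, 207.4, 156.8]
ee_rot: [[-0.205, 0.979, -0.002], [0.979, 0.205, -0.002], [-0.001, -0.003, -1.0]]
contact_force: [0.3, 0.1, -1.4]
opening: 63.1
grasp_force: 30.0
```

>>> jog_arm([
  [0,0,2],
  [0,0,5],
  [0,0,8],
  [0,0,9.5],
  [0,0,9.5],
], fingers=[1,1,1,1,1], roll=[0,0,0,0,0])

```text
time_s: 27.1
eef_pos: [600.2, 205.8, 60.7]
ee_rot: [[-0.206, 0.979, -0.006], [0.979, 0.206, -0.002], [-0.001, -0.006, -1.0]]
contact_force: [-0.1, -0.2, -0.7]
opening: 62.8
grasp_force: 30.0
```

>>> jog_arm([
  [0,0,0],
  [0,0,0.9],
  [0,0,1.8],
  [0,0,2.6],
  [0,0,2.9],
], fingers=[1,1,1,1,1], roll=[0,0,0,0,0])

```text
time_s: 27.6
eef_pos: [601.9, 206.5, 34.1]
ee_rot: [[-0.205, 0.979, -0.001], [0.979, 0.205, -0.001], [-0.0, -0.001, -1.0]]
contact_force: [0.3, 0.3, -2.1]
opening: 62.6
grasp_force: 30.0
```

>>> jog_arm([
  [0,0,0],
  [0,0,0.2],
  [0,0,0.35],
  [0,0,0.35],
], fingers=[1,1,1,1], roll=[0,0,0,0])

```text
time_s: 28.0
eef_pos: [602.7, 207.2, 33.2]
ee_rot: [[-0.206, 0.979, 0.001], [0.979, 0.206, -0.0], [-0.001, 0.001, -1.0]]
contact_force: [-3.7, -1.9, 8.0]
opening: 62.9
grasp_force: 30.0
```

Down at 8 N. Release, rise, and check with the wrist and scene cameras.

>>> jog_arm([
  [0,0,0],
  [0,0,0],
  [0,0,-3],
  [0,0,-8],
  [0,0,-13],
], fingers=[-1,-1,-1,-1,-1], roll=[0,0,0,0,0])

```text
time_s: 28.5
eef_pos: [601.8, 206.8, 162.4]
ee_rot: [[-0.206, 0.979, -0.002], [0.979, 0.206, -0.0], [0.0, -0.002, -1.0]]
contact_force: [0.2, 0.1, -0.6]
opening: 87.9
grasp_force: 0.0
```

>>> jog_arm([
  [-5,-2,-4],
  [-9,-4,-8],
  [-13,-6,-12],
  [-15,-6,-12],
  [-15,-6,-12],
], fingers=[-1,-1,-1,-1,-1], roll=[0,0,0,0,0])

```text
time_s: 29.0
eef_pos: [576.5, 40.9, 284.8]
ee_rot: [[-0.196, 0.981, 0.006], [0.981, 0.196, -0.004], [-0.005, 0.005, -1.0]]
contact_force: [0.2, 0.3, -1.2]
opening: 87.7
grasp_force: 0.0
```

```bash
python3 cap.py w17; python3 - <<'E'
from plant import vision
from seg import *
i,p,s=load("w17");P=np.array([589.5,161.8]);ey=np.array([.294,.956]);ex=np.array([.956,-.294])
for n,z,g in(("tin",53,47),("short",65,-47)):
    uv=proj(i,[*(P+g*ey),z])[0]
    for t in(8,12,18):
        c=cv2.convexHull(seed(p,uv,t));Q=plane(i,c[:,0],z)[:,:2].astype(np.float32);ce,r=cv2.minEnclosingCircle(Q);d=np.array(ce)-P;print(n,"own",(d@ex).round(1),(d@ey).round(1),"dia",round(2*r,1))
sc=vision.snapshot("scene");cv2.imwrite("pics/end.png",np.hstack([cv2.resize(sc[130:430,200:460],(520,600))[:,:,::-1],cv2.resize(p[:,100:500,::-1],(280,336))[:0].reshape(0,280,3) if 0 else np.zeros((600,1,3),np.uint8)]))
E
```

```text
[575.8  43.7 283.4] [ 23.  20. -42.  97.  15.  69. -12.] [[0.981, -0.185, -0.063, 558.687], [0.196, 0.935, 0.295, 122.602], [0.005, -0.302, 0.953, 447.379]]
tin own -1.0 46.2 dia 59.6
tin own -1.1 46.5 dia 59.6
tin own -1.2 46.5 dia 59.9
short own -0.7 -47.1 dia 52.4
short own -0.8 -47.1 dia 52.4
short own -0.9 -47.1 dia 52.6
```

View pics/end.png

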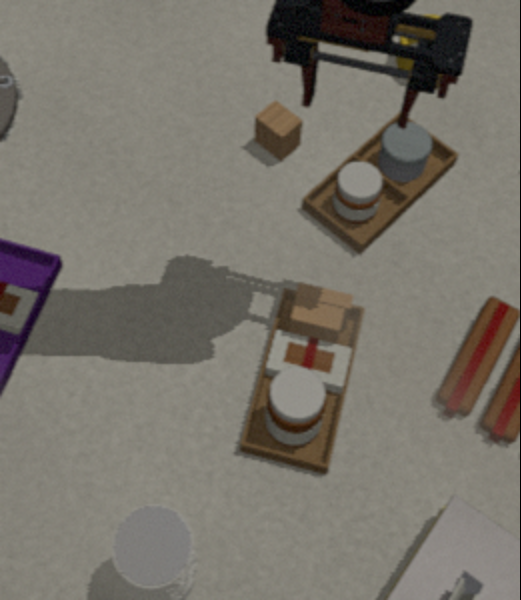

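View pics/w17.png

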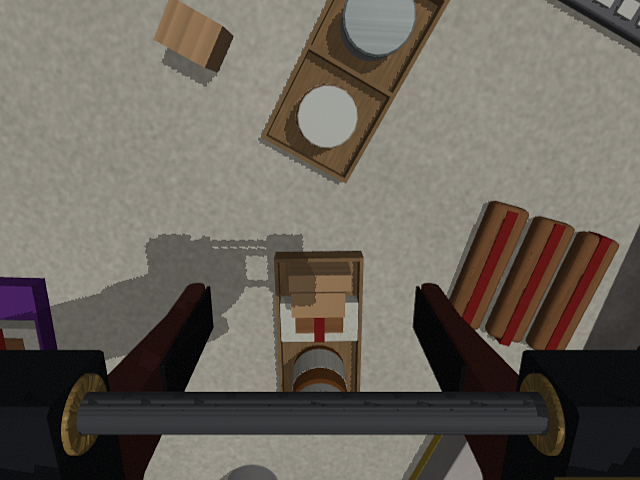

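Everything stands in its cell: the tin at (380,22) and short jar at (328,117) are centred in the pair carton, both packers are in the gap, and the tall jar is in its cell. The spare packer and cups haven't moved, and nothing went near the tape. Letting the arm settle, then handing in.

>>> jog_arm([
  [0,0,0],
  [0,0,0],
  [0,0,0],
], fingers=[-1,-1,-1], roll=[0,0,0])

```text
time_s: 29.4
eef_pos: [574.1, 49.4, 280.9]
ee_rot: [[-0.208, 0.978, -0.001], [0.978, 0.208, 0.001], [0.001, -0.001, -1.0]]
contact_force: [0.4, -0.4, 0.2]
opening: 87.7
grasp_force: 0.0
```

```bash
python3 -c "
from plant import workorder
print(workorder.sign_off())"
```

```text
the job is handed in; nothing more can be done
None
```

The job is handed in at about 29 s of the 109 s allowed: both cartons are made up, everything stood upright in its place in the last camera check, and the spare packer, tape and cups were left alone; sign-off gave no verdict.

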